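Cover a jade thumb ring and show it under its inner lid

ROBOT

A 7-joint arm with a two-finger parallel gripper is mounted at the origin on the work surface. World frame = base frame: x ahead of the robot, y to its left, z up, the work surface at z = 0. Lengths are in m, angles in rad, forces in N, time in s.
With the tool pointing down it reaches from about 0.35 to 0.9 m from the base axis. Payload 7.2 kg.
Tool frame: the origin (TCP) lies at the very end of the fingers, on their centre line; the grasp point (between the pads) lies 19 mm behind it; z points along the fingers, y is the direction in which the jaws open and shut (so a half turn about z gives the same grasp; the last joint's range is limited). The gripper opens to 85 mm and grips with 20 to 120 N. Pads are 22 mm wide; open, the fingers measure 114 mm over their backs; the gripper's body (76 mm by 85 mm) begins 54 mm behind the grasp point. The pads swing forward as they close: fully open they stand 13 mm farther back than shut.
Start: joints at [-1.218, 0.411, -0.013, 1.596, 0.006, 1.134, -0.082], TCP at [0.255, 0.57, 0.231] pointing down, gripper open.
Joint ranges: [-2.95, 2.95], [-0.29, 1.99], [-1.47, 1.44], [0.14, 2.54], [-1.03, 4.17], [0.13, 1.85], [-2.86, 2.86]. Speed limits (rad/s): [2.39, 2.39, 3.01, 3.01, 3.14, 3.14, 3.14].

INTERFACE

Orientations are given as a rotation vector (axis times angle).
In Python, from workcell import sensors, grab_frame, camera_model, bot gives the robot as it stands.
- The arm moves only by the tool play_rows, never from a script. Its argument "deltas" is one flat list of numbers, 7 for each row, row after row: the closure, from 0 (fully open) to 1 (shut), then the shift along the tool's x, y, z in mm, then the turn, a rotation vector about the tool's x, y, z in degrees. In form: [jaw, x, y, z, wx, wy, wz, jaw, x, y, z, wx, wy, wz, ...]. A call has 1 to 5 rows; each row is the pose to reach, as a shift and turn from the pose commanded when the call began, along the tool's axes at that moment; what a row does not reach only later rows make up. A row lasts 1/10 s, in which the tool goes at most 50 mm and 8.59 degrees, less where a joint would pass 70% of its speed; a pose out of reach is approached as far as the arm can. A call with a gripper value outside its range is refused whole. The fingers move at their own pace and stop on an object; the grip force is fixed at half the most. Time passes only in rows, so rows that repeat a pose let the fingers close. It gives the time, the measured TCP pose, the force and the opening at its end, in the units of the state.
- sensors.get_obs(): the state, without advancing time (a new reading comes with each control period).
- grab_frame(name): name is "scene" or "top" or "wrist"; returns the picture (384x512x3 uint8, red, green, blue); there is no depth.
- camera_model(name): a dict with "fx", "fy", "cx", "cy" (pixels), "dist_coeffs" ([k1, k2, p1, p2, k3] as OpenCV has them; the pictures are not rectified), "world_to_cam" (4x4, takes a point from world to camera coordinates). Camera axes: x right, y down, z forward; pixel columns grow to the right and rows downward; lengths in m; the calibration is good to about 2 mm. A picture is of the moment at which its call begins: read the wrist's pose just before it. camera_model takes no time and is no camera call; for the wrist camera it gives the pose at the moment of the call.
- bot.sign_off(): hands the job in, once; it reports no verdict.
The state is a dict: "clock": time; "qpos": joint angles; "joint_vel": joint speeds; "joint_torque": joint torques, N m; "tool_pos": TCP position; "ee_rot": TCP orientation; "contact_force": force on the tool from outside, world axes, zero at the start; "torque": the same for the moment, N m; "gripper_width": opening from 0.0 (shut) to 1.0 (fully open).
Only numpy, scipy, OpenCV 4.12 (cv2) and the standard library are available. Lean on these libraries where they do the work, as an engineer would, in place of code of your own. Each camera call takes 0.05 s, during which the arm holds its last target.

TASK

Slide the jade thumb ring whose bore fits the post onto the display stand's post, right down. Then bring the two lids across still nested together, set them down over the ring (not dropped) so the clear inner lid sits fully down on the stand, and lift off the wooden outer lid alone, leaving the inner lid seated and undisturbed. Finish while still holding the outer lid up in the gripper, wholly above the top of the inner lid's knob; leave the other goods on the desk where they are.

Things in the scene. Friction and masses are not known exactly. Their poses are not given: they have to be found in the camera images.
- stand: Round brown wooden display stand, fixed, level. Disc 92 mm across, 18 mm high; on it a plinth 48 mm across and 6 mm high (top at 24 mm); from the plinth rises a brass post 16 mm in diameter, 20 mm tall (top at 44 mm above the desk, its last 3 mm tapered to 10 mm). Origin: centre of the underside, on the desk; z up along the post
- stand_seat (a point): Point on the stand's axis 18 mm above the desk: the level of the disc's top, where the inner lid's rim comes to rest around the plinth
- stand_plinth (a point): Point on the stand's axis 24 mm above the desk: the plinth's top, where the ring comes to rest around the post
- ring_wide: Pale green jade thumb ring, a short thick tube standing upright: 34 mm outside diameter, 26 mm tall, bore 20 mm, about 45 g: it fits the post. Origin: centre of the underside; z along the bore. It stands on the desk; the two rings swap places between runs
- ring_narrow: The other pale green jade thumb ring, the same outside (34 mm by 26 mm tall) but bore 14 mm: it cannot go on the post. Origin: centre of the underside; z along the bore. It may be moved
- inner_lid: Inner lid: clear bell open below, 60 mm outside, 54 mm inside, 44 mm tall with a flat top; above it a central brass stem (12 mm) and a cylindrical knob 16 mm across, from 64 to 88 mm above the rim. About 130 g. Origin: centre of its lower rim; z up. At the start it stands on the cork coaster, outer lid over it. Lifted by its knob it carries the outer lid along
- inner_knob (a point): Point on the inner lid's axis inside its knob, 78 mm above its lower rim and 10 mm below the knob's top. The knob stands free above the outer lid's collar over its upper 24 mm when nested
- outer_lid: Outer lid: brown wooden cap hanging loosely over the inner lid, 72 mm outside, 66 mm inside, 40 mm tall to its flat top (4 mm thick); on top a round collar, 36 mm outside, 16 mm tall, 24 mm bore, through which the inner knob passes. About 150 g. Origin: centre of its lower rim; z up. Nested, it rests on the inner lid's top, its origin 8 mm above the inner lid's
- outer_collar (a point): Point on the outer lid's axis inside its collar, 50 mm above its lower rim: 10 mm above the flat top and 6 mm below the collar's upper edge. Gripped by the collar, the outer lid comes off alone, straight up
- coaster: Cork coaster, 94 mm across, 8 mm high, fixed to the desk; the nested lids stand on its middle at the start. Origin: centre of the underside. Coaster and stand may swap places between runs
- bangle_small: Bystander: pale green bangle lying flat, 62 mm outside, 9 mm high; origin at the centre of its underside
- bangle_big: Bystander: white bangle lying flat, 76 mm outside, 10 mm high; origin at the centre of its underside
- loupe: Bystander: folded steel loupe, 34 x 22 mm, 16 mm high; origin at the centre of its underside
- power_pack: Bystander: grey flat battery pack, 70 x 120 mm, 16 mm high; origin at the centre of its underside
- gift_box: Bystander: blue closed gift box, 70 x 70 mm, 40 mm high; origin at the centre of its underside
- tag_stack: Bystander: block of white price tags, 60 x 45 mm, 12 mm high; origin at the centre of its underside
There are look-alikes about, which are no part of the job. What is shaped like the outer_lid but green, red or turquoise is not meant.

How it is judged:
By the outcome, as a careful person would: the job done as asked, in the order asked, and still so for the second after the job is handed in, while the arm keeps its last pose, push and grip.
It also fails if it takes over 64 s, if anything falls off the work surface, if the arm or the gripper's body presses on something with over 40 N, if the wrist force passes 120 N, or if a joint passes its speed limit or range.

## Working session

There is one attempt and no reset: what is moved stays moved. The work goes in short steps, Python scripts to look and compute and a tool call to move; the robot and the scene stay as the last step left them, time stands still between calls to the robot, and variables do not carry over. Pictures are saved under pics/ and viewed, and the job is handed in when it is done.

Besides the shell and the picture viewer there is one more tool, called as a command line: name --argument value ..., lists and objects as JSON in quotes. play_rows: Moves the arm, as the interface text tells. Its arguments: {"type":"object","properties":{"deltas":{"type":"array","items":{"type":"number"}}},"required":["deltas"]}

```bash
ls; mkdir -p pics; python3 - <<'E'
from workcell import sensors, grab_frame, camera_model, bot
import cv2
for n in ("scene","top","wrist"):
    f=grab_frame(n); cv2.imwrite(f"pics/a_{n}.png",f[:,:,::-1])
    m=camera_model(n); print(n,m)
print(sensors.get_obs())
E
```

```text
pics
scene {'fx': 383.437331083842, 'fy': 383.437331083842, 'cx': 249.68210135328965, 'cy': 193.41951872077126, 'dist_coeffs': array([-0.05464535,  0.        ,  0.        ,  0.        ,  0.        ]), 'world_to_cam': array([[ 0.3360836 ,  0.94174007,  0.01317019, -0.14837961],
       [ 0.68673749, -0.23546189, -0.6877131 , -0.32348298],
       [-0.64454591,  0.24017356, -0.7258631 ,  1.2312547 ],
       [ 0.        ,  0.        ,  0.        ,  1.        ]])}
top {'fx': 468.18672610507815, 'fy': 468.18672610507815, 'cx': 259.25919581100567, 'cy': 187.37706127435305, 'dist_coeffs': array([-0.15707576,  0.        ,  0.        ,  0.        ,  0.        ]), 'world_to_cam': array([[ 0.02060546, -0.99958633, -0.02006464, -0.03006195],
       [-0.99856528, -0.01958401, -0.04983817,  0.52560145],
       [ 0.0494246 ,  0.02106279, -0.99855574,  1.37443352],
       [ 0.        ,  0.        ,  0.        ,  1.        ]])}
wrist {'fx': 334.8659322945842, 'fy': 334.8659322945842, 'cx': 257.27394456823464, 'cy': 194.54995942378645, 'dist_coeffs': array([0.01822669, 0.        , 0.        , 0.        
[... 266 characters left out ...]
       ]])}
{'clock': 0.15, 'qpos': array([-1.21819787,  0.41171756, -0.01272358,  1.59680821,  0.00559553,
        1.1342874 , -0.08221368]), 'joint_vel': array([-0.00045039, -0.0020222 , -0.00098383, -0.00167987,  0.00018097,
       -0.0015185 ,  0.00174728]), 'joint_torque': array([ 1.69345647e-03, -6.01034904e+01,  6.82980493e-01, -2.99651653e+01,
        1.40271228e-02,  7.76870409e-03, -1.23102970e-05]), 'tool_pos': array([0.25518167, 0.57014378, 0.23066315]), 'ee_rot': array([-6.56057707e-01, -3.07214756e+00,  1.84092908e-03]), 'contact_force': array([ 0.17391137,  0.09547915, -0.6455643 ]), 'torque': array([-0.02305039, -0.01762607,  0.03098193]), 'gripper_width': 1.0032704387830698}
```

View pics/a_scene.png

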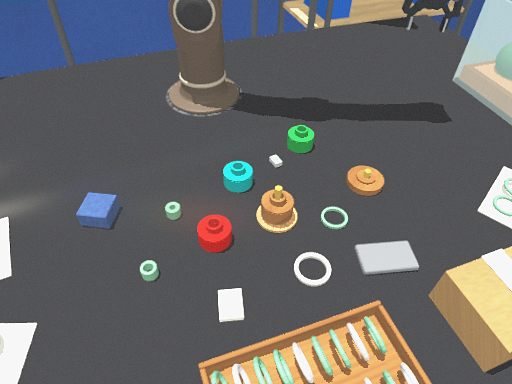

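View pics/a_top.png

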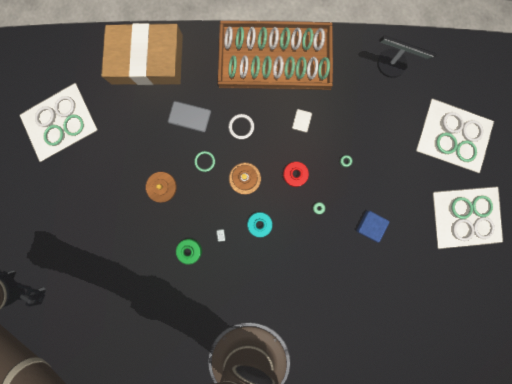

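View pics/a_wrist.png

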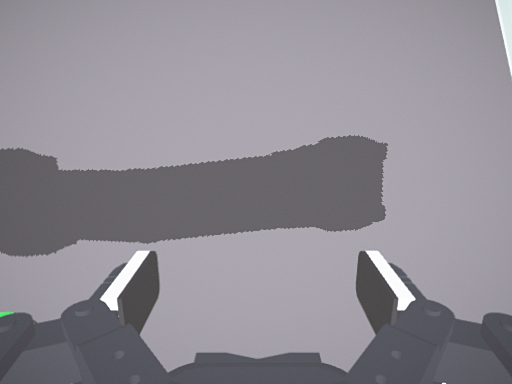

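The stand is at about (161,187) in the top view and the nested lids on the coaster at (245,178). The rings are at (346,161) and (319,208). Next I'll measure them and compare the two bores.

```bash
cat > h.py <<'E'
import numpy as np, cv2
from workcell import sensors, grab_frame, camera_model, bot
from scipy.spatial.transform import Rotation as R
def K(m): return np.array([[m['fx'],0,m['cx']],[0,m['fy'],m['cy']],[0,0,1]])
def ray(m,u,v):
    p=cv2.undistortPoints(np.array([[[u,v]]],float),K(m),m['dist_coeffs'])[0,0]
    T=m['world_to_cam'];Rm=T[:3,:3];c=-Rm.T@T[:3,3]
    return c,Rm.T@np.array([p[0],p[1],1])
def onz(m,u,v,z):
    c,d=ray(m,u,v);return c+d*(z-c[2])/d[2]
def proj(m,P):
    T=m['world_to_cam'];rv=cv2.Rodrigues(T[:3,:3])[0]
    return cv2.projectPoints(np.atleast_2d(np.array(P,float)),rv,T[:3,3],K(m),m['dist_coeffs'])[0][:,0]
def save(n,f,box=None,s=1):
    if box: f=f[box[1]:box[3],box[0]:box[2]]
    cv2.imwrite(f'pics/{n}.png',cv2.resize(f[:,:,::-1],None,fx=s,fy=s,interpolation=cv2.INTER_CUBIC))
def togo(P,obs=None):
    "world displacement to P in tool axes mm"
    o=obs or sensors.get_obs()
    return R.from_rotvec(o['ee_rot']).inv().apply(np.array(P)-o['tool_pos'])*1000
E
python3 - <<'E'
from h import *
f=cv2.imread('pics/a_top.png')[:,:,::-1]; s=cv2.imread('pics/a_scene.png')[:,:,::-1]
save('b1',f,(300,140,380,220),8); save('b2',s,(125,190,205,290),6); 
save('b3',f,(135,150,275,210),5)
save('b4',s,(250,160,400,240),5)
mt=camera_model('top');ms=camera_model('scene')
hsv=cv2.cvtColor(f,cv2.COLOR_RGB2HSV)
for nm,box in (('ringA',(335,150,358,172)),('ringB',(308,197,331,220))):
    for im in (hsv,):
        x0,y0,x1,y1=box
        mk=(hsv[y0:y1,x0:x1,2]>95).astype(np.uint8)
        cs,h=cv2.findContours(mk,cv2.RETR_CCOMP,cv2.CHAIN_APPROX_NONE)
        for c in cs:
            a=cv2.contourArea(c); 
            if len(c)>4: (u,v),r=cv2.minEnclosingCircle(c); print(nm,a,u+x0,v+y0,r, onz(mt,u+x0,v+y0,.026))
E
```

```text
ringA 104.5 346.0263156890869 160.60526275634766 6.185710430145264 [ 0.60952075 -0.27408778  0.026     ]
ringA 29.5 345.8333330154419 160.8333330154419 3.374843120574951 [ 0.60883197 -0.27351976  0.026     ]
ringB 106.5 318.8636360168457 207.8636360168457 6.240795612335205 [ 0.46879812 -0.19560254  0.026     ]
ringB 14.0 319.0 208.0 2.2361679077148438 [ 0.46840635 -0.19600944  0.026     ]
```

```bash
cd pics; python3 -c "
import cv2,numpy as np
a=cv2.imread('b1.png');b=cv2.imread('b2.png');h=max(a.shape[0],b.shape[0])
f=lambda i:cv2.copyMakeBorder(i,0,h-i.shape[0],0,0,0)
o=np.hstack([f(a),f(b)]);print(o.shape);cv2.imwrite('b12.png',cv2.resize(o,None,fx=.7,fy=.7))
o=np.vstack([b3:=cv2.imread('b3.png'),cv2.resize(cv2.imread('b4.png'),(700,373))]);o=cv2.resize(o,None,fx=.85,fy=.85);print(o.shape);cv2.imwrite('b34.png',o)"
```

```text
(640, 1120, 3)
(572, 595, 3)
```

View pics/b12.png

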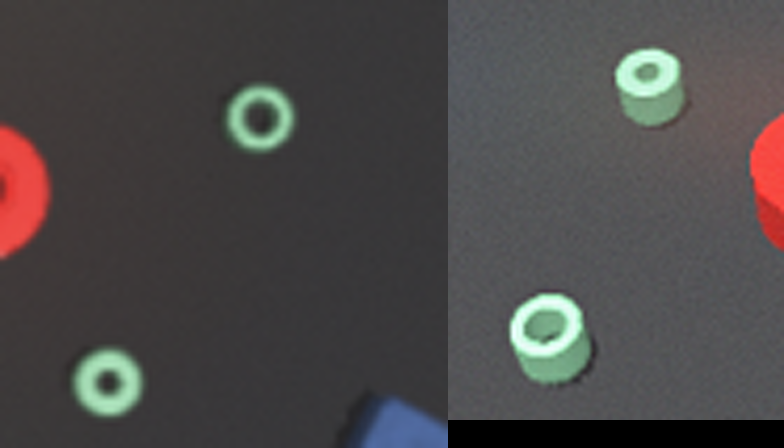

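View pics/b34.png

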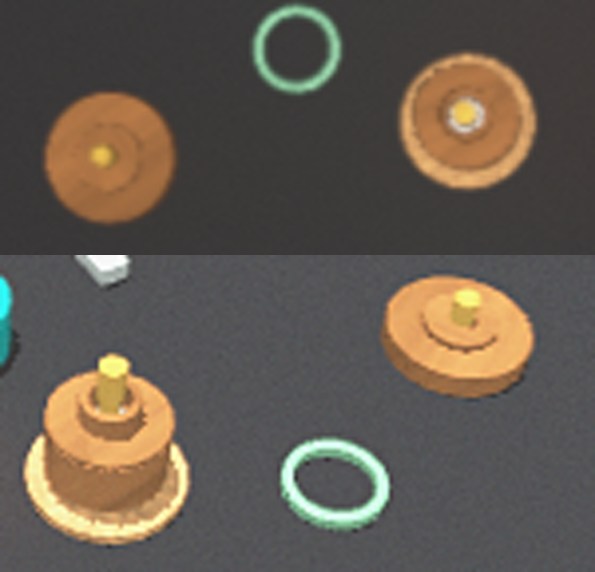

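The wider bore belongs to the ring at (346,161), about x=0.61, y=-0.274. The other ring's bore is clearly smaller. Now I'll measure the stand and the lids.

```bash
python3 - <<'E'
from h import *
f=cv2.imread('pics/a_top.png')[:,:,::-1]; s=cv2.imread('pics/a_scene.png')[:,:,::-1]
mt=camera_model('top');ms=camera_model('scene')
def blob(im,box,fn,name,m,zs):
    x0,y0,x1,y1=box; hsv=cv2.cvtColor(im,cv2.COLOR_RGB2HSV)[y0:y1,x0:x1].astype(int)
    mk=fn(hsv).astype(np.uint8)
    cs,_=cv2.findContours(mk,cv2.RETR_EXTERNAL,cv2.CHAIN_APPROX_NONE)
    c=max(cs,key=cv2.contourArea); M=np.argwhere(mk); u,v=M[:,1].mean()+x0,M[:,0].mean()+y0
    (cu,cv_),r=cv2.minEnclosingCircle(c); el=cv2.fitEllipse(c) if len(c)>4 else None
    print(name,'n',mk.sum(),'cen',round(u,2),round(v,2),'circ',cu+x0,cv_+y0,round(r,2))
    for z in zs: print('   ',z,onz(m,u,v,z).round(4), onz(m,cu+x0,cv_+y0,z).round(4))
org=lambda h:(h[...,0]<22)&(h[...,1]>80)&(h[...,2]>70)
yel=lambda h:(h[...,0]>=18)&(h[...,0]<=32)&(h[...,1]>110)&(h[...,2]>130)
blob(f,(140,165,185,210),lambda h:(h[...,0]<35)&(h[...,1]>80)&(h[...,2]>70),'stand',mt,(.018,))
blob(f,(150,178,175,197),yel,'post',mt,(.044,.04))
blob(f,(225,158,265,198),lambda h:(h[...,0]<35)&(h[...,1]>60)&(h[...,2]>70),'coaster',mt,(.008,))
blob(f,(236,170,254,187),yel,'knob',mt,(.096,))
blob(s,(355,165,380,183),yel,'post s',ms,(.044,.037))
blob(s,(270,183,287,193),yel,'knob s',ms,(.096,.092))
g=lambda h:(h[...,0]>40)&(h[...,0]<95)&(h[...,2]>120)
blob(s,(137,258,162,284),g,'ring s',ms,(.013,))
blob(s,(137,258,162,284),lambda h:g(h)&(h[...,2]>170),'ring s top',ms,(.026,))
E
```

```text
stand n 791 cen 160.53 186.69 circ 160.52871704101562 186.66891860961914 15.83
    0.018 [0.5221 0.2752 0.018 ] [0.5222 0.2753 0.018 ]
post n 25 cen 158.76 186.2 circ 158.71052646636963 186.44736862182617 2.77
    0.044 [0.5222 0.2745 0.044 ] [0.5215 0.2746 0.044 ]
    0.04 [0.5224 0.2754 0.04  ] [0.5217 0.2756 0.04  ]
coaster n 849 cen 244.49 178.11 circ 244.51733016967773 178.07712364196777 16.61
    0.008 [0.5531 0.0252 0.008 ] [0.5532 0.0251 0.008 ]
knob n 20 cen 243.75 176.05 circ 243.7857141494751 175.7857141494751 2.53
    0.096 [0.5528 0.0227 0.096 ] [0.5535 0.0226 0.096 ]
post s n 76 cen 367.18 172.42 circ 367.04545497894287 172.68181800842285 4.78
    0.044 [0.5331 0.2677 0.044 ] [0.5338 0.2668 0.044 ]
    0.037 [0.5272 0.2732 0.037 ] [0.5279 0.2724 0.037 ]
knob s n 58 cen 278.19 188.98 circ 278.0 189.5 4.72
    0.096 [0.5604 0.0198 0.096 ] [0.5617 0.0188 0.096 ]
    0.092 [0.5569 0.0216 0.092 ] [0.5582 0.0206 0.092 ]
ring s n 318 cen 148.77 269.97 circ 148.5 270.0 10.59
    0.013 [ 0.6123 -0.2751  0.013 ] [ 0.6122 -0.2756  0.013 ]
ring s top n 198 cen 147.87 268.85 circ 148.5 269.6578950881958 9.98
    0.026 [ 0.6181 -0.2755  0.026 ] [ 0.6204 -0.2747  0.026 ]
```

```bash
python3 - <<'E'
from h import *
o=sensors.get_obs(); m=camera_model('wrist')
print(R.from_rotvec(o['ee_rot']).as_matrix().round(3)); print(togo([.61,-.2745,.15]))
A=R.from_rotvec(o['ee_rot'])
for d in (0,50,100,150,228): print(d,proj(m,o['tool_pos']+A.apply([0,0,d/1000])))
T=m['world_to_cam'];c=-T[:3,:3].T@T[:3,3]; print('cam in tool',A.inv().apply(c-o['tool_pos']))
E
```

```text
[[-0.913  0.408 -0.   ]
 [ 0.408  0.913 -0.001]
 [-0.    -0.001 -1.   ]]
[-668.87554748 -625.93660831   81.45284923]
0 [[256.53701808 257.29291486]]
50 [[256.72373624 219.37717371]]
100 [[256.83936534 195.87671204]]
150 [[256.91805024 179.87585494]]
228 [[257.00063806 163.07352934]]
cam in tool [ 0.07255278  0.00033481 -0.1419633 ]
```

play_rows --deltas '[0,-36,-34,4,0,0,0,0,-72,-68,8,0,0,0,0,-108,-102,12,0,0,0,0,-144,-136,16,0,0,0,0,-180,-170,20,0,0,0]'

```text
clock: 0.65
tool_pos: [0.3505, 0.3397, 0.2111]
ee_rot: [-0.656, -3.072, 0.0]
contact_force: [1.5, 0.1, 0.1]
gripper_width: 1.004
```

play_rows --deltas '[0,-36,-34,4,0,0,0,0,-72,-68,8,0,0,0,0,-108,-102,12,0,0,0,0,-144,-136,16,0,0,0,0,-180,-170,20,0,0,0]'

```text
clock: 1.15
tool_pos: [0.4454, 0.1111, 0.1913]
ee_rot: [0.656, 3.072, 0.001]
contact_force: [0.3, 0.3, -0.1]
gripper_width: 0.998
```

play_rows --deltas '[0,-36,-34,4,0,0,0,0,-72,-68,8,0,0,0,0,-108,-102,12,0,0,0,0,-144,-136,16,0,0,0,0,-180,-170,20,0,0,0]'

```text
clock: 1.65
tool_pos: [0.5403, -0.1174, 0.1711]
ee_rot: [0.655, 3.072, 0.0]
contact_force: [0.8, 1.4, -0.0]
gripper_width: 1.001
```

```bash
python3 - <<'E'
from h import *
o=sensors.get_obs(); print(o['clock'],o['tool_pos'],o['ee_rot'],o['qpos']); print(togo([.61,-.2745,.13]))
E
```

```text
1.65 [ 0.54032644 -0.11743339  0.17109701] [6.55436079e-01 3.07235030e+00 3.00590361e-04] [-0.16884007  0.36101278  0.37716295  1.86257287 -0.16113786  0.94751489
  1.43107244]
[-127.70314382 -114.96753281   41.08118372]
```

play_rows --deltas '[0,-34,-31,10,0,0,0,0,-68,-62,20,0,0,0,0,-102,-93,30,0,0,0,0,-127.7,-115,41,0,0,0,0,-127.7,-115,41,0,0,0]'

```text
clock: 2.15
tool_pos: [0.6085, -0.2783, 0.1279]
ee_rot: [-0.664, -3.068, 0.005]
contact_force: [0.2, 0.4, -0.2]
gripper_width: 1.001
```

```bash
cat > ring.py <<'E'
from h import *
import sys
o=sensors.get_obs();m=camera_model('wrist');f=grab_frame('wrist');save(sys.argv[1],f,s=1.5)
z=float(sys.argv[2])
hsv=cv2.cvtColor(f,cv2.COLOR_RGB2HSV).astype(int)
mk=((hsv[...,0]>40)&(hsv[...,0]<95)&(hsv[...,1]>35)&(hsv[...,2]>150)).astype(np.uint8)
cs,h=cv2.findContours(mk,cv2.RETR_CCOMP,cv2.CHAIN_APPROX_NONE)
print(o['tool_pos'],o['ee_rot'])
for c,hh in zip(cs,h[0]):
    if cv2.contourArea(c)<100: continue
    P=np.array([onz(m,*p[0],z)[:2] for p in c]).astype(np.float32)
    (x,y),r=cv2.minEnclosingCircle(P*1000)
    print('hole' if hh[3]>=0 else 'outer',cv2.contourArea(c),'px',c[:,0].mean(0),'world mm',round(x,1),round(y,1),'r',round(r,1),'mean',P.mean(0)*1000)
E
python3 ring.py c_wrist .026; python3 - <<'E'
from h import *
print(togo([.61,-.2745,.13]))
E
```

```text
[ 0.60845951 -0.27831045  0.12789473] [-0.66412648 -3.0683305   0.0048657 ]
outer 542.0 px [262.46052632 195.07894737] world mm 609.9 -274.8 r 10.9 mean [ 609.9428 -274.6489]
hole 273.5 px [262.26415094 190.54716981] world mm 606.6 -273.1 r 8.8 mean [ 606.5893  -273.30908]
outer 1643.0 px [262.38636364 191.88636364] world mm 607.6 -274.2 r 19.2 mean [ 607.7433  -273.72437]
hole 1398.5 px [262.02479339 194.49586777] world mm 609.7 -274.7 r 17.1 mean [ 609.47455 -274.80295]
[-1.04048532  1.48668641 -1.53803191]
```

View pics/c_wrist.png

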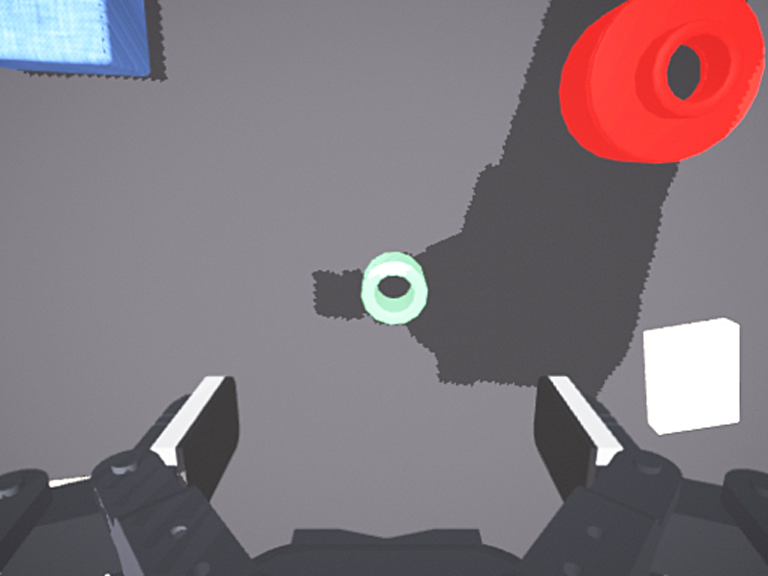

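The wrist view shows the ring at about (262,194) px, and its outer radius of 17.1 mm at z=26 mm matches. It is at (0.6097,-0.2747), so I'll descend.

```bash
python3 - <<'E'
from h import *
o=sensors.get_obs();print(o['tool_pos'],o['joint_vel'].round(3));print(togo([.6097,-.2747,.004]))
E
```

```text
[ 0.60843544 -0.27542737  0.12846686] [-0.042 -0.043 -0.027  0.03  -0.005  0.008 -0.013]
[ -1.12905962   1.39928681 124.46242252]
```

play_rows --deltas '[0,0,0,25,0,0,0,0,0,0,50,0,0,0,0,0,0,75,0,0,0,0,0,0,85,0,0,0,0,0,0,85,0,0,0]'

```text
clock: 2.7
tool_pos: [0.6087, -0.2712, 0.0441]
ee_rot: [-0.654, -3.07, -0.001]
contact_force: [0.3, -0.5, -0.3]
gripper_width: 0.998
```

```bash
python3 - <<'E'
from h import *
o=sensors.get_obs();print(o['tool_pos'],o['joint_vel'].round(3));print(togo([.6097,-.2747,.004]))
E
python3 ring.py c2 .026
```

```text
[ 0.60868114 -0.27119835  0.04405937] [ 0.001 -0.032  0.018 -0.032  0.008  0.019 -0.004]
[-2.47311984 -2.79461323 40.05154959]
[ 0.60868114 -0.27119835  0.04405937] [-6.53753650e-01 -3.06998502e+00 -1.40185818e-03]
outer 626.0 px [251.72839506 241.57407407] world mm 609.6 -274.4 r 9.9 mean [ 607.8713  -273.60205]
outer 165.0 px [227.         229.45081967] world mm 598.9 -280.6 r 16.0 mean [ 596.5689 -282.5026]
outer 257.0 px [264.4047619  214.75714286] world mm 601.5 -262.3 r 14.4 mean [ 597.025  -261.6096]
```

View pics/c2.png

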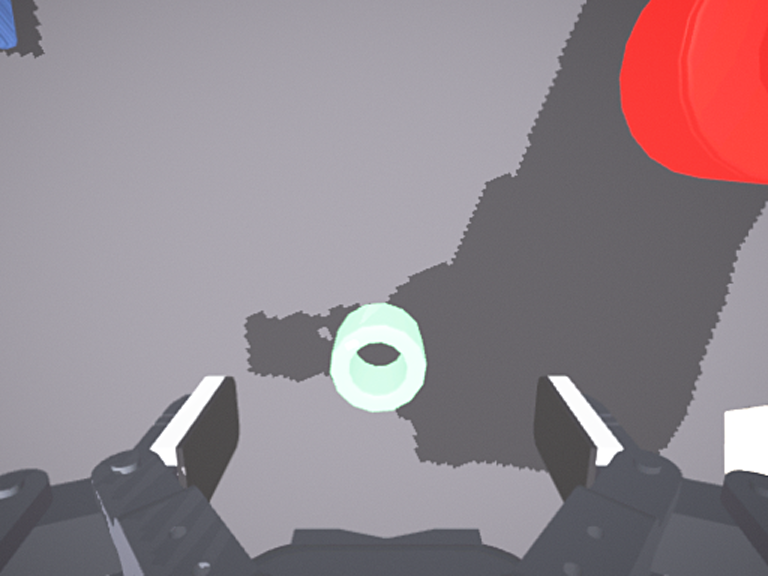

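The ring top is around (252,238) px and sits slightly off the finger centreline, consistent with the 2-3 mm offset. I'll correct that while descending.

play_rows --deltas '[0,-2.5,-2.8,5,0,0,0,0,-2.5,-2.8,20,0,0,0,0,-2.5,-2.8,35,0,0,0,0,-2.5,-2.8,40,0,0,0,0,-2.5,-2.8,40,0,0,0]'

```text
clock: 3.25
tool_pos: [0.6096, -0.2758, 0.0036]
ee_rot: [-0.656, -3.07, -0.001]
contact_force: [-0.1, -0.0, 0.5]
gripper_width: 1.0
```

```bash
python3 - <<'E'
from h import *
o=sensors.get_obs();print(o['tool_pos'],o['ee_rot'],o['joint_vel'].round(3));print(togo([.6097,-.2747,.004]))
save('c3',grab_frame('wrist'),s=1.5);o=sensors.get_obs();print(o['tool_pos'])
E
```

```text
[ 0.60958621 -0.27584846  0.00357115] [-6.55596069e-01 -3.06965428e+00 -6.73625432e-04] [-0.003 -0.019  0.01  -0.016  0.003  0.01  -0.005]
[ 0.36647058  1.09468156 -0.42801101]
[ 0.61011629 -0.27619555  0.00446518]
```

View pics/c3.png

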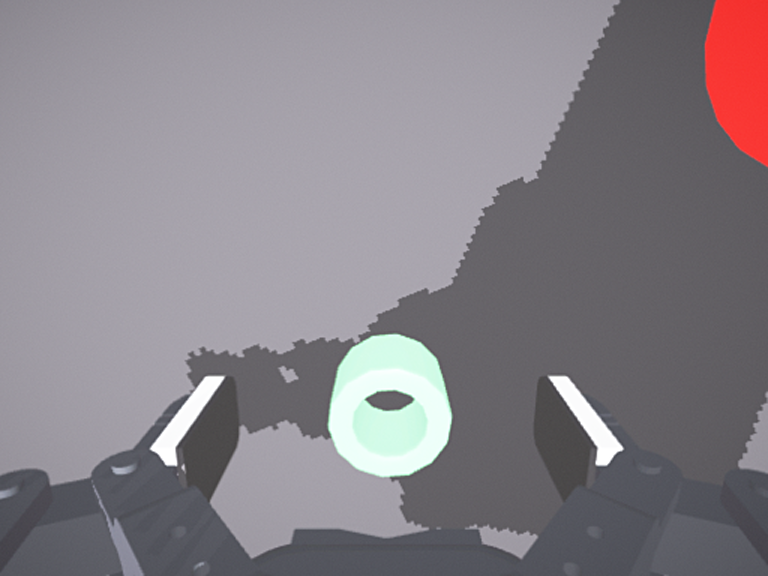

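The ring is centred between the pads at about (260,280), so I'll close.

play_rows --deltas '[1,0,0,0,0,0,0,1,0,0,0,0,0,0,1,0,0,0,0,0,0,1,0,0,0,0,0,0,1,0,0,0,0,0,0]'

```text
clock: 3.8
tool_pos: [0.6111, -0.2765, 0.006]
ee_rot: [0.656, 3.071, -0.0]
contact_force: [-0.1, 0.4, 3.9]
gripper_width: 0.364
```

```bash
python3 - <<'E'
from h import *
o=sensors.get_obs();print(o['tool_pos'],o['contact_force'],o['gripper_width'])
save('c4',grab_frame('wrist'),s=1.5)
E
```

```text
[ 0.61111476 -0.27651804  0.00599998] [-0.07110567  0.3948506   3.87859461] 0.3637646704622906
```

View pics/c4.png

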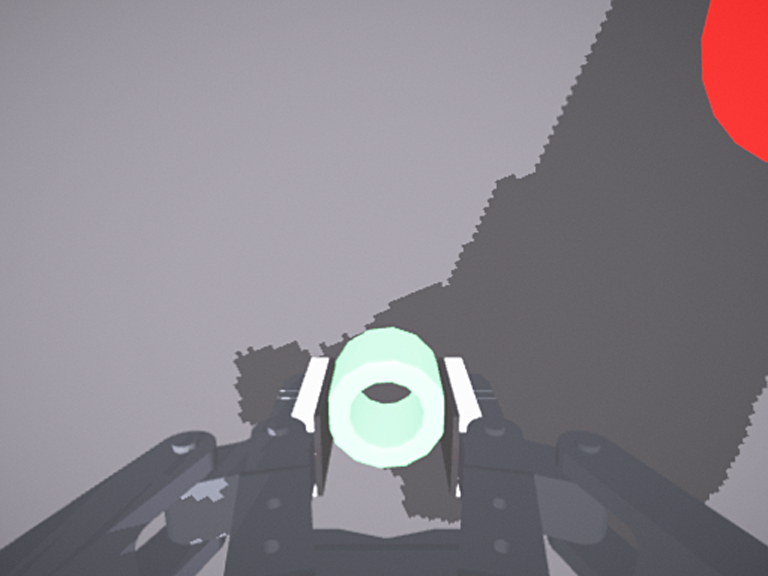

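The pads are almost on the ring. I'll hold two more rows, then lift.

play_rows --deltas '[1,0,0,0,0,0,0,1,0,0,0,0,0,0,1,0,0,-20,0,0,0,1,0,0,-55,0,0,0,1,0,0,-95,0,0,0]'

```text
clock: 4.35
tool_pos: [0.6094, -0.2757, 0.0996]
ee_rot: [-0.655, -3.069, -0.001]
contact_force: [0.6, 0.2, -0.0]
gripper_width: 0.364
```

```bash
python3 - <<'E'
from h import *
save('c5',grab_frame('wrist'),s=1.5)
o=sensors.get_obs();print(o['tool_pos'],o['contact_force'],o['gripper_width'])
print(togo([.5222,.275,.12]))
E
```

```text
[ 0.61302349 -0.27782643  0.10783217] [ 2.61957832 -0.4486685   4.02742114] 0.36240528618478934
[308.8342925  467.37059018 -14.14674959]
```

View pics/c5.png

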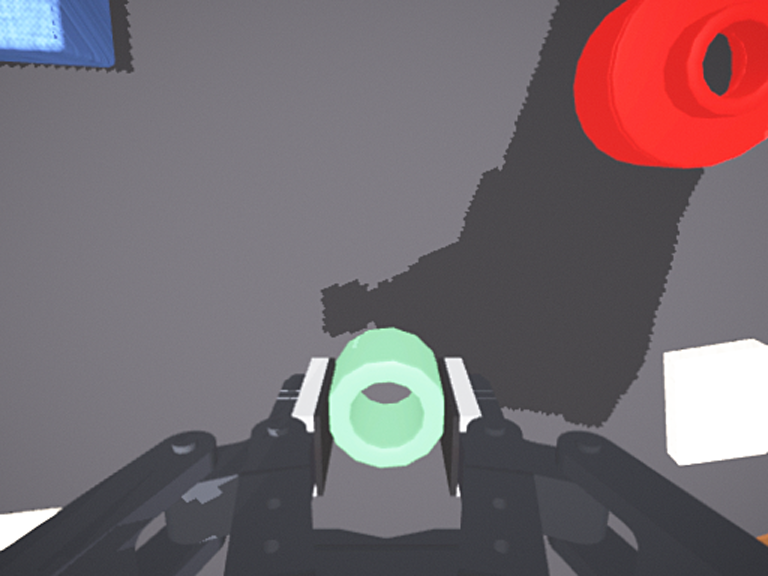

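The ring has risen with the fingers. I'll carry it at about z=0.16 so it clears the 96 mm knob.

play_rows --deltas '[1,15,23,-30,0,0,0,1,40,60,-50,0,0,0,1,67,100,-50,0,0,0,1,94,140,-50,0,0,0,1,121,180,-50,0,0,0]'

```text
clock: 4.9
tool_pos: [0.573, -0.0608, 0.1502]
ee_rot: [0.656, 3.072, 0.001]
contact_force: [0.4, 0.7, 0.0]
gripper_width: 0.37
```

play_rows --deltas '[1,27,40,0,0,0,0,1,54,80,0,0,0,0,1,81,120,0,0,0,0,1,108,160,0,0,0,0,1,125,190,0,0,0,0]'

```text
clock: 5.4
tool_pos: [0.5357, 0.1656, 0.15]
ee_rot: [-0.651, -3.072, -0.001]
contact_force: [0.5, 0.6, 0.2]
gripper_width: 0.364
```

```bash
python3 - <<'E'
from h import *
o=sensors.get_obs();print(o['tool_pos'],o['gripper_width'],o['qpos'])
print(togo([.5222,.275,.13]))
E
```

```text
[0.53566627 0.16560155 0.15001768] 0.3637338949254496 [-0.63289704  0.39562061  0.32006413  1.86126961 -0.15590547  0.90924556
  0.9131377 ]
[56.68218031 94.5059092  20.14528198]
```

play_rows --deltas '[1,20,33,5,0,0,0,1,40,66,12,0,0,0,1,57,94,20,0,0,0,1,57,94.5,20,0,0,0,1,57,94.5,20,0,0,0]'

```text
clock: 5.9
tool_pos: [0.5231, 0.272, 0.1295]
ee_rot: [-0.653, -3.072, 0.002]
contact_force: [-0.6, -0.7, -0.4]
gripper_width: 0.37
```

```bash
cat > stand.py <<'E'
from h import *
import sys
o=sensors.get_obs();m=camera_model('wrist');f=grab_frame('wrist');save(sys.argv[1],f,s=1.5)
print(o['tool_pos'],o['ee_rot'],o['joint_vel'].round(3))
hsv=cv2.cvtColor(f,cv2.COLOR_RGB2HSV).astype(int)
mk=((hsv[...,0]>=18)&(hsv[...,0]<=35)&(hsv[...,1]>110)&(hsv[...,2]>90)).astype(np.uint8)
cs,h=cv2.findContours(mk,cv2.RETR_EXTERNAL,cv2.CHAIN_APPROX_NONE)
for c in cs:
    if cv2.contourArea(c)<30: continue
    M=c[:,0]; print('yel',cv2.contourArea(c),'px',M.mean(0),M.min(0),M.max(0))
mk=((hsv[...,0]<35)&(hsv[...,1]>80)&(hsv[...,2]>50)).astype(np.uint8)
cs,h=cv2.findContours(mk,cv2.RETR_EXTERNAL,cv2.CHAIN_APPROX_NONE)
for c in cs:
    if cv2.contourArea(c)<300: continue
    P=np.array([onz(m,*p[0],.018)[:2] for p in c]).astype(np.float32)*1000
    (x,y),r=cv2.minEnclosingCircle(P); print('brown',cv2.contourArea(c),x,y,r,c[:,0].min(0),c[:,0].max(0))
E
python3 stand.py d1
```

```text
[0.52311465 0.27195336 0.12952829] [-6.52875922e-01 -3.07222785e+00  1.69345567e-03] [ 0.031 -0.017  0.03   0.01   0.007  0.002  0.006]
yel 35.0 px [ 67.88333333 300.55      ] [ 60 290] [ 75 311]
yel 48.5 px [ 51.24324324 285.32432432] [ 42 282] [ 60 290]
yel 465.5 px [261.33802817 194.57746479] [250 181] [273 208]
brown 3476.0 551.9080810546875 35.20302200317383 53.05952835083008 [  0 274] [ 78 366]
brown 9182.5 521.3609619140625 276.12786865234375 46.278053283691406 [203 128] [319 234]
```

View pics/d1.png

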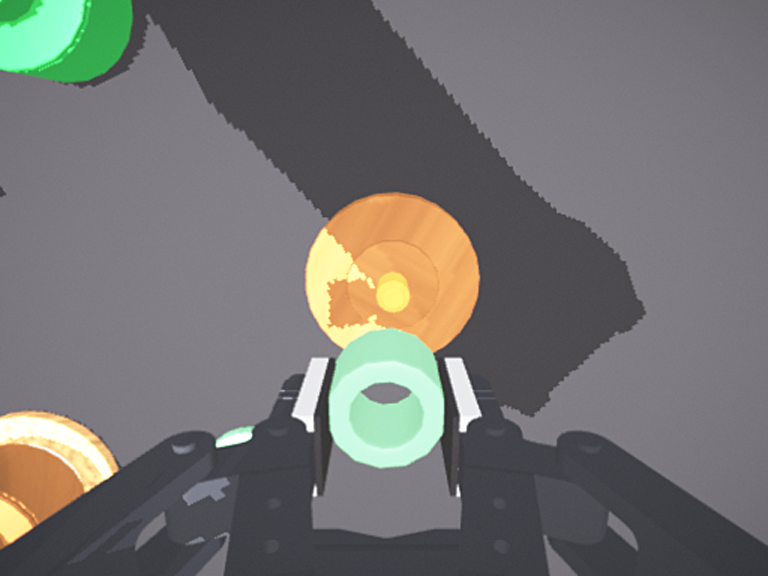

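The post is at (261,190) px, beyond the ring at (257,265). I'll zoom in and measure both in the tool frame.

```bash
python3 - <<'E'
from h import *
f=cv2.imread('pics/d1.png')[:,:,::-1]; f=cv2.resize(f,(512,384),interpolation=cv2.INTER_AREA)
save('d1z',f,(200,120,325,330),2.8)
o=sensors.get_obs();m=camera_model('wrist');f=grab_frame('wrist')
A=R.from_rotvec(o['ee_rot'])
print(o['tool_pos'])
print('pred post top/base for .522,.275:',proj(m,[[.5222,.275,.044],[.5222,.275,.041],[.5222,.275,.024]]))
# ring rim predicted in tool frame
for x in (-2,0,2):
    q=[o['tool_pos']+A.apply([x/1e3+.017*np.cos(a),.017*np.sin(a),-.031]) for a in np.arange(4)*np.pi/2]
    print(x,proj(m,q).round(1).tolist())
save('d2z',f,(200,120,325,330),2.8)
hsv=cv2.cvtColor(f,cv2.COLOR_RGB2HSV).astype(int)
g=((hsv[...,0]>40)&(hsv[...,0]<95)&(hsv[...,1]>35)&(hsv[...,2]>100)).astype(np.uint8); g[:, :210]=0;g[:,310:]=0
ys,xs=np.nonzero(g); print('ring px bbox',xs.min(),xs.max(),ys.min(),ys.max())
E
```

```text
[0.52372496 0.27067553 0.12994702]
pred post top/base for .522,.275: [[261.61216561 197.28029818]
 [261.56537705 196.06648932]
 [261.32002973 189.70072198]]
-2 [[256.3, 259.4], [301.1, 299.9], [256.4, 337.6], [211.6, 299.9]]
0 [[256.3, 254.4], [301.3, 295.3], [256.4, 333.3], [211.4, 295.3]]
2 [[256.3, 249.4], [301.5, 290.6], [256.4, 328.9], [211.2, 290.6]]
ring px bbox 219 295 219 311
```

View pics/d2z.png

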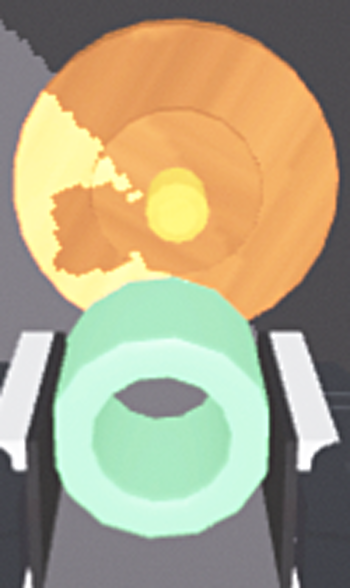

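```bash
cat > ringtool.py <<'E'
from h import *
from scipy.optimize import fsolve
E
python3 - <<'E'
from h import *
from scipy.optimize import fsolve
obs=[]
for i in range(4):
    o=sensors.get_obs();m=camera_model('wrist');f=grab_frame('wrist');obs.append((o['tool_pos'].round(4),(-m['world_to_cam'][:3,:3].T@m['world_to_cam'][:3,3]).round(4)))
for x in obs: print(x)
A=R.from_rotvec(o['ee_rot'])
# annulus extents from zoomed image
v0,v1=120+338/2.8,120+537/2.8
def F(p):
    x,z=p
    q=[o['tool_pos']+A.apply([x+s*.017,0,z]) for s in (1,-1)]
    w=proj(m,q); return [w[0][1]-v0,w[1][1]-v1]
print('ring top centre in tool (x,z):',fsolve(F,[0,-.022]))
hsv=cv2.cvtColor(f,cv2.COLOR_RGB2HSV).astype(int)
col=f[200:330,257]; print(hsv[205:330:1,257,2].tolist())
save('d3z',f,(200,120,325,330),2.8)
E
```

```text
(array([0.5241, 0.27  , 0.1302]), array([0.458 , 0.3002, 0.2722]))
(array([0.5243, 0.2698, 0.1304]), array([0.4582, 0.3   , 0.2724]))
(array([0.5243, 0.2699, 0.1305]), array([0.4583, 0.3   , 0.2725]))
(array([0.5244, 0.27  , 0.1306]), array([0.4582, 0.3001, 0.2725]))
ring top centre in tool (x,z): [-0.0018612 -0.014791 ]
[233, 233, 235, 235, 236, 237, 239, 240, 240, 238, 249, 255, 255, 255, 240, 232, 233, 233, 233, 234, 235, 235, 235, 234, 235, 235, 235, 235, 235, 235, 235, 234, 235, 234, 236, 241, 253, 254, 253, 252, 251, 251, 251, 251, 251, 251, 250, 251, 254, 247, 152, 134, 133, 137, 136, 135, 136, 136, 134, 133, 135, 134, 133, 137, 207, 236, 235, 232, 232, 233, 233, 232, 233, 234, 234, 234, 235, 234, 234, 233, 234, 233, 233, 234, 234, 234, 233, 233, 233, 233, 233, 234, 237, 241, 252, 252, 251, 251, 250, 250, 250, 250, 249, 249, 251, 255, 205, 132, 131, 133, 133, 135, 133, 134, 132, 132, 134, 132, 131, 132, 132, 133, 133, 133, 130]
```

```bash
python3 - <<'E'
from h import *
from scipy.optimize import fsolve
o=sensors.get_obs();m=camera_model('wrist')
A=R.from_rotvec(o['ee_rot'])
for z in (-.015,-.018,-.021,-.024):
    for v0,v1,r0 in ((240.5,310.8,.017),(254.2,297.7,.01)):
        def F(p):
            x,r=p
            w=proj(m,[o['tool_pos']+A.apply([x+s*r,0,z]) for s in (1,-1)]); return [(w[0][1]-v0),(w[1][1]-v1)]
        print(z,r0,fsolve(F,[0,r0]))
# post top from this view (px of post-top circle centre)
for (u,v) in ((263.2,195),):
    print('post top world',onz(m,u,v,.044))
c=proj(m,[o['tool_pos']+A.apply([0,0,-.021])]);print(c)
E
```

```text
-0.015 0.017 [-0.00147016  0.01676991]
-0.015 0.01 [-0.00128301  0.01037722]
-0.018 0.017 [0.00027882 0.01637371]
-0.018 0.01 [0.00046154 0.01013205]
-0.021 0.017 [0.00202779 0.0159775 ]
-0.021 0.01 [0.00220609 0.00988688]
-0.024 0.017 [0.00377676 0.0155813 ]
-0.024 0.01 [0.00395064 0.00964171]
post top world [0.52193015 0.27635362 0.044     ]
[[256.43164338 281.20916729]]
```

View pics/d3z.png

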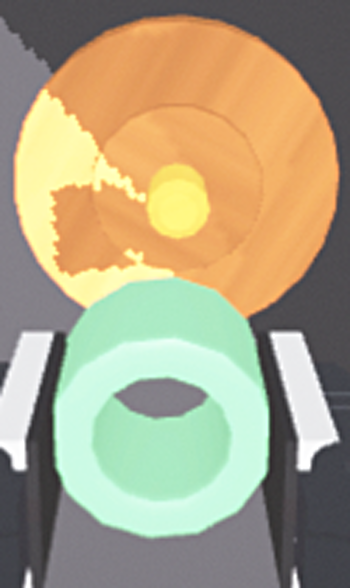

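The ring sits about 2 mm along +x in the tool frame, and two measurements agree on that. The post is at about (0.522,0.276). I'll line up just above it.

```bash
python3 - <<'E'
from h import *
print(sensors.get_obs()['tool_pos'],togo([.5239,.2752,.064]))
E
```

```text
[0.52429265 0.27028161 0.13061196] [ 2.40452487  4.30635733 66.6121014 ]
```

play_rows --deltas '[1,2.4,4.3,20,0,0,0,1,2.4,4.3,45,0,0,0,1,2.4,4.3,66,0,0,0,1,2.4,4.3,66,0,0,0,1,2.4,4.3,66,0,0,0]'

```text
clock: 6.7
tool_pos: [0.5236, 0.2758, 0.0646]
ee_rot: [-0.657, -3.072, 0.001]
contact_force: [0.6, 0.7, -0.1]
gripper_width: 0.366
```

play_rows --deltas '[1,0,0,0,0,0,0,1,0,0,0,0,0,0]'

```text
clock: 6.9
tool_pos: [0.5242, 0.2766, 0.0656]
ee_rot: [0.656, 3.071, 0.003]
contact_force: [0.5, 1.2, -0.3]
gripper_width: 0.369
```

```bash
python3 - <<'E'
from h import *
o=sensors.get_obs();m=camera_model('wrist');f=grab_frame('wrist');print(o['tool_pos'],o['ee_rot'],o['joint_vel'].round(3),togo([.5239,.2752,.064]))
save('e1',f,(180,120,335,340),2.7)
A=R.from_rotvec(o['ee_rot'])
print(proj(m,[[.522,.276,.044],[.522,.276,.024]]),proj(m,[o['tool_pos']+A.apply([.002,0,-.02]),o['tool_pos']+A.apply([.002,0,.006])]))
save('e1s',grab_frame('scene'),(310,110,430,220),5)
E
```

```text
[0.52415905 0.27662018 0.06562732] [6.56168489e-01 3.07077982e+00 2.50388578e-03] [-0.002  0.002 -0.003  0.002 -0.    -0.     0.   ] [-0.5025517  -1.35430542  1.4698051 ]
[[253.77327721 235.31595457]
 [254.05589854 221.61026429]] [[256.38032155 275.5218914 ]
 [256.52438892 247.76434878]]
```

View pics/e1.png

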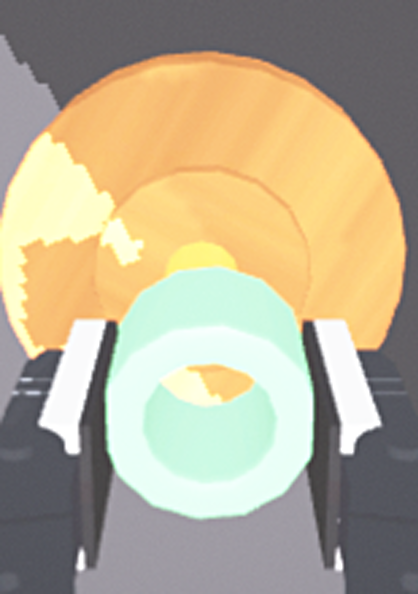

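View pics/e1s.png

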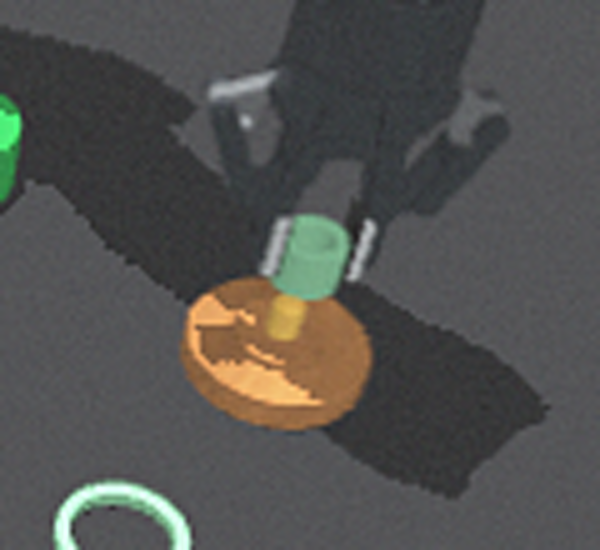

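```bash
python3 - <<'E'
from h import *
o=sensors.get_obs();m=camera_model('wrist')
A=R.from_rotvec(o['ee_rot']);t=o['tool_pos']
T=lambda p:A.inv().apply(p-t)*1000
print(t)
print('plinth +x edge',T(onz(m,255.,182.4,.024))-[24,0,0])
print('disc +x edge',T(onz(m,255.3,140.2,.018))-[46,0,0])
print('plinth L,R',T(onz(m,180+97/2.7,120+257/2.7,.024)),T(onz(m,180+308/2.7,120+257/2.7,.024)))
print('disc L,R',T(onz(m,180+3/2.7,120+250/2.7,.018)),T(onz(m,180+405/2.7,120+250/2.7,.018)))
# ring rim near edge +x (z tool -20): v = 120+325/2.7 ; -x edge 120+518/2.7
c,d=None,None
for zt in (-.020,):
    zw=t[2]-zt
    for v in (120+325/2.7,120+518/2.7,120+364/2.7,120+481/2.7): print('ring edge',T(onz(m,257.6,v,zw)))
E
```

```text
[0.52384261 0.27659203 0.06528126]
plinth +x edge [ 1.5616712  -0.91924051 41.26066704]
disc +x edge [ 2.49160383 -0.75707514 47.24354368]
plinth L,R [  5.90241646 -23.64548739  41.24355459] [ 5.90300624 21.76052332 41.30748005]
disc L,R [  5.3743439  -45.17646315  47.21364916] [ 5.37701714 43.89971235 47.3390551 ]
ring edge [ 17.6151478    0.50340046 -20.01265255]
ring edge [-15.18939937   0.52881429 -19.98778177]
ring edge [ 11.32540898   0.50829048 -20.00788396]
ring edge [ -8.56392675   0.52369876 -19.99280485]
```

Wrist geometry puts the post at tool (2.0,-0.85) and the ring at (1.3,0.3). I'll shift by (+0.7,-1.2) and lower the ring over the post tip.

play_rows --deltas '[1,0.7,-1.2,0,0,0,0,1,0.7,-1.2,6,0,0,0,1,0.7,-1.2,12,0,0,0,1,0.7,-1.2,18,0,0,0,1,0.7,-1.2,18,0,0,0]'

```text
clock: 7.5
tool_pos: [0.5215, 0.2752, 0.045]
ee_rot: [-0.656, -3.071, 0.002]
contact_force: [-0.4, 0.4, -1.1]
gripper_width: 0.367
```

```bash
python3 - <<'E'
from h import *
o=sensors.get_obs();m=camera_model('wrist');f=grab_frame('wrist');print(o['tool_pos'],o['contact_force'])
save('e2',f,(180,120,335,340),2.7)
E
```

```text
[0.5214635  0.27516869 0.04496071] [-0.43076203  0.40392447 -1.06575069]
```

View pics/e2.png

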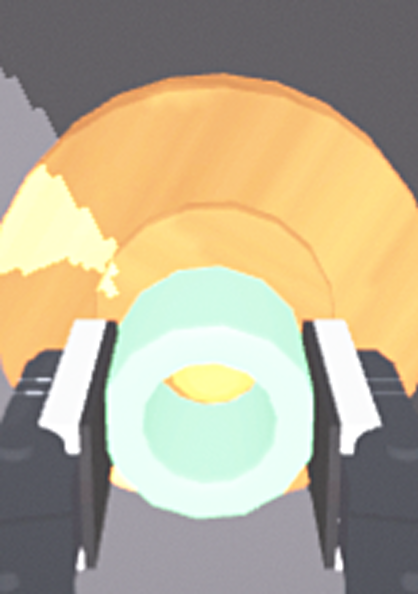

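```bash
python3 - <<'E'
from h import *
o=sensors.get_obs();m=camera_model('wrist')
A=R.from_rotvec(o['ee_rot']);t=o['tool_pos']
T=lambda p:A.inv().apply(p-t)*1000
print(t,o['joint_vel'].round(3))
print('plinth',T(onz(m,258,195.5,.024))-[24,0,0])
print('disc +x edge',T(onz(m,180+215/2.7,120+76/2.7,.018))-[46,0,0])
print('plinth L,R',T(onz(m,180+97/2.7,120+290/2.7,.024)),T(onz(m,180+333/2.7,120+290/2.7,.024)))
E
```

```text
[0.5217744  0.27522932 0.04544233] [ 0.002 -0.01   0.004 -0.008 -0.     0.007 -0.002]
plinth [-0.24474067  0.72784383 21.45952308]
disc +x edge [ 1.0041751   1.53983056 27.4762042 ]
plinth L,R [  6.29038256 -21.30026632  21.4741997 ] [ 6.33960542 24.49095338 21.4160787 ]
```

I'll shift another (-0.9,+0.9) and seat the ring.

play_rows --deltas '[1,-0.9,0.9,0,0,0,0,1,-0.9,0.9,4,0,0,0,1,-0.9,0.9,8,0,0,0,1,-0.9,0.9,12,0,0,0,1,-0.9,0.9,12,0,0,0]'

```text
clock: 8.05
tool_pos: [0.523, 0.2757, 0.0335]
ee_rot: [-0.656, -3.072, 0.001]
contact_force: [1.2, -0.1, -0.4]
gripper_width: 0.37
```

```bash
python3 - <<'E'
from h import *
o=sensors.get_obs();m=camera_model('wrist');f=grab_frame('wrist');print(o['tool_pos'],o['contact_force'])
save('e3',f,(180,120,335,340),2.7)
save('e3s',grab_frame('scene'),(310,110,430,220),5)
E
```

```text
[0.52295501 0.27572568 0.03354213] [ 1.24626132 -0.0687688  -0.35747126]
```

View pics/e3.png

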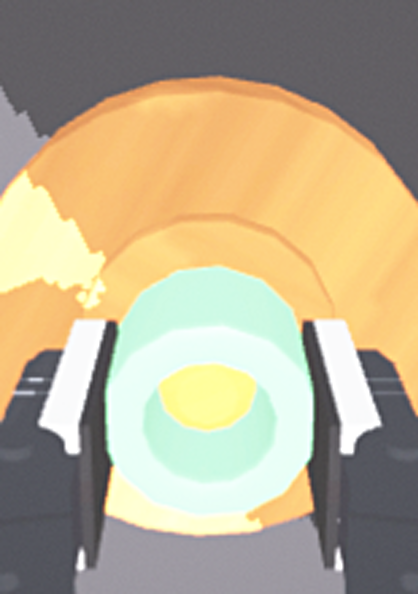

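View pics/e3s.png

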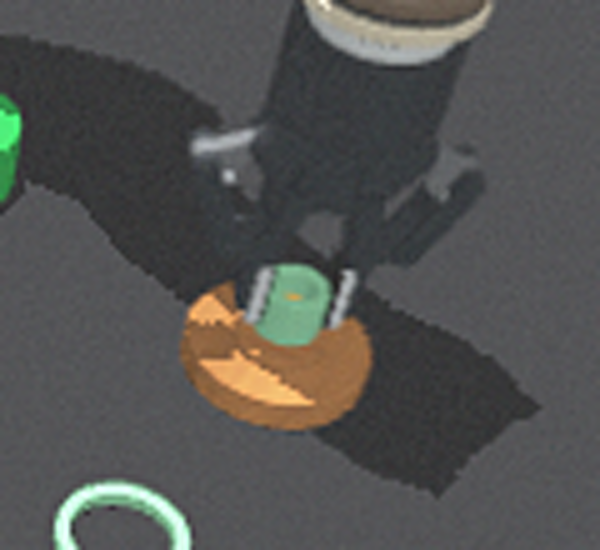

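The post shows inside the bore at about (256,267) px and the contact force is low. I'll lower it the last few millimetres until it touches.

play_rows --deltas '[1,0,0,1,0,0,0,1,0,0,2,0,0,0,1,0,0,3,0,0,0,1,0,0,4,0,0,0,1,0,0,4,0,0,0]'

```text
clock: 8.65
tool_pos: [0.5233, 0.2759, 0.0301]
ee_rot: [-0.656, -3.072, 0.0]
contact_force: [-0.7, -0.3, -0.1]
gripper_width: 0.369
```

play_rows --deltas '[1,0,0,1,0,0,0,1,0,0,2,0,0,0,1,0,0,2,0,0,0]'

```text
clock: 8.95
tool_pos: [0.5235, 0.276, 0.0299]
ee_rot: [-0.656, -3.072, -0.001]
contact_force: [-6.0, -2.4, 15.8]
gripper_width: 0.364
```

There is 15.8 N of upward contact at TCP z≈0.030, which is the seat height I expected. I'll release and go up.

play_rows --deltas '[0,0,0,-1,0,0,0,0,0,0,-1,0,0,0,0,0,0,-1,0,0,0,0,0,0,-1,0,0,0,0,0,0,-1,0,0,0]'

```text
clock: 9.45
tool_pos: [0.5234, 0.2759, 0.0291]
ee_rot: [-0.656, -3.072, 0.0]
contact_force: [-0.8, -0.5, 0.0]
gripper_width: 1.001
```

play_rows --deltas '[0,0,0,-20,0,0,0,0,0,0,-60,0,0,0,0,0,0,-100,0,0,0,0,0,0,-135,0,0,0,0,0,0,-135,0,0,0]'

```text
clock: 9.95
tool_pos: [0.5261, 0.2772, 0.1694]
ee_rot: [0.655, 3.066, 0.01]
contact_force: [0.5, 0.2, 0.2]
gripper_width: 1.002
```

```bash
python3 - <<'E'
from h import *
o=sensors.get_obs();m=camera_model('wrist');f=grab_frame('wrist');print(o['tool_pos'],o['contact_force'],o['joint_vel'].round(3))
save('f1',f,(160,80,360,280),3)
save('f1s',grab_frame('scene'),(310,110,430,220),5)
A=R.from_rotvec(o['ee_rot']);t=o['tool_pos']
print(togo([.553,.0245,.19]))
print(proj(m,[[.522,.276,.05]]))
E
python3 ring.py f1w .05
```

```text
[0.52608304 0.27717509 0.16941827] [0.45949829 0.2032507  0.23828817] [ 0.006  0.055 -0.018  0.061 -0.015 -0.064  0.011]
[-129.59584804 -217.80879212  -25.23340073]
[[252.35477172 184.45934894]]
[0.5236797  0.27627307 0.16503762] [6.55666812e-01 3.07129137e+00 2.35367100e-03]
outer 138.5 px [169.48854962 311.71755725] world mm 590.8 164.6 r 21.3 mean [594.4218  159.75093]
outer 129.5 px [184.49189189 283.07567568] world mm 580.6 174.5 r 27.4 mean [574.60547 185.21945]
outer 1322.0 px [254.01351351 186.63513514] world mm 520.5 278.1 r 18.5 mean [520.1756  275.57812]
hole 345.5 px [256.23728814 185.52542373] world mm 519.7 278.0 r 9.3 mean [519.9653  277.61655]
outer 5184.5 px [47.18122977 24.02912621] world mm 355.1 195.2 r 37.8 mean [356.68332 193.26611]
```

View pics/f1.png

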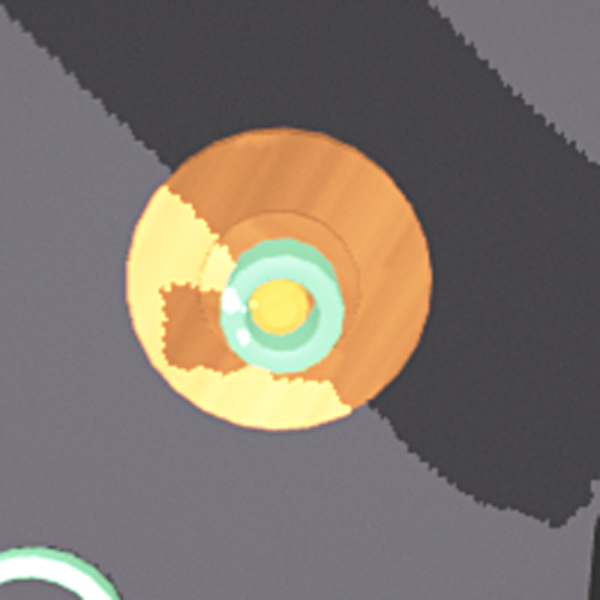

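View pics/f1s.png

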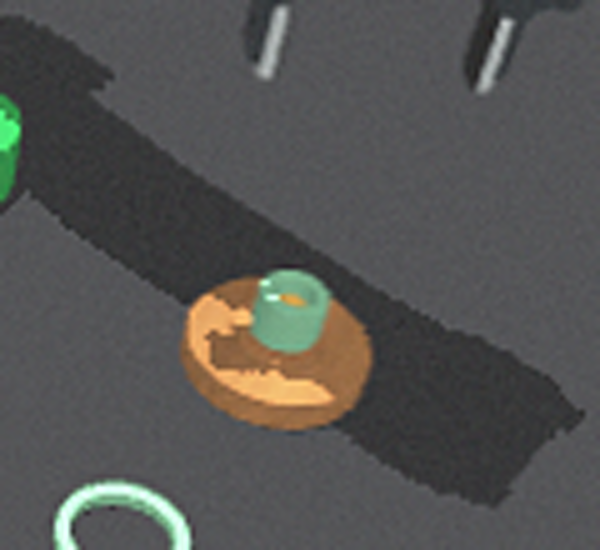

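The ring is seated level around the post, which shows at (254,182). Now I'll go over to the lids.

play_rows --deltas '[0,-24,-40,-6,0,0,0,0,-49,-82,-12,0,0,0,0,-74,-124,-20,0,0,0,0,-99,-166,-25,0,0,0,0,-124,-208,-25,0,0,0]'

```text
clock: 10.6
tool_pos: [0.5511, 0.0336, 0.1885]
ee_rot: [-0.655, -3.071, 0.001]
contact_force: [0.5, 0.4, 0.4]
gripper_width: 1.001
```

play_rows --deltas '[0,-3,-6,0,0,0,0,0,-3,-6,0,0,0,0,0,-3,-6,0,0,0,0]'

```text
clock: 10.9
tool_pos: [0.5513, 0.0301, 0.1881]
ee_rot: [-0.654, -3.071, 0.0]
contact_force: [-0.5, 0.3, 1.0]
gripper_width: 0.995
```

```bash
cat > lid.py <<'E'
from h import *
import sys
o=sensors.get_obs();m=camera_model('wrist');f=grab_frame('wrist');save(sys.argv[1],f,s=1.5)
z=float(sys.argv[2])
print(o['tool_pos'],o['ee_rot'],o['joint_vel'].round(3))
E
python3 lid.py g1 .096
```

```text
[0.55131496 0.0300924  0.18813551] [-6.54060925e-01 -3.07065943e+00  2.22251262e-04] [-0.021 -0.004 -0.01  -0.006 -0.     0.002  0.002]
```

View pics/g1.png

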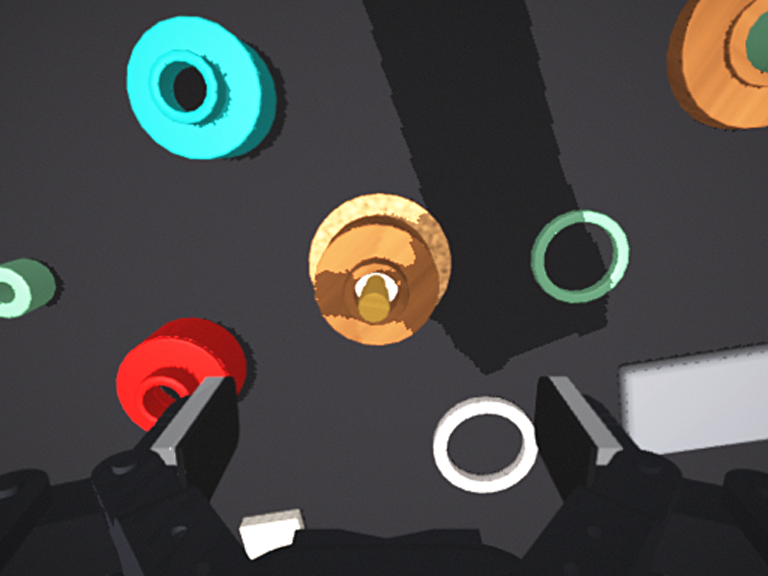

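```bash
python3 - <<'E'
from h import *
f=cv2.imread('pics/g1.png'); save('g1z',f[:,:,::-1],(290,180,470,360),3.3)
o=sensors.get_obs();m=camera_model('wrist');print(o['tool_pos'])
print(onz(m,249.5,206,.096), proj(m,[[.553,.0245,.096],[.553,.0245,.056],[.553,.0245,.008]])*1.5)
E
```

```text
[0.55138843 0.03070877 0.18830767]
[0.55406426 0.02360278 0.096     ] [[375.02303616 306.41150671]
 [376.52265898 284.57097703]
 [377.86244345 265.04989848]]
```

View pics/g1z.png

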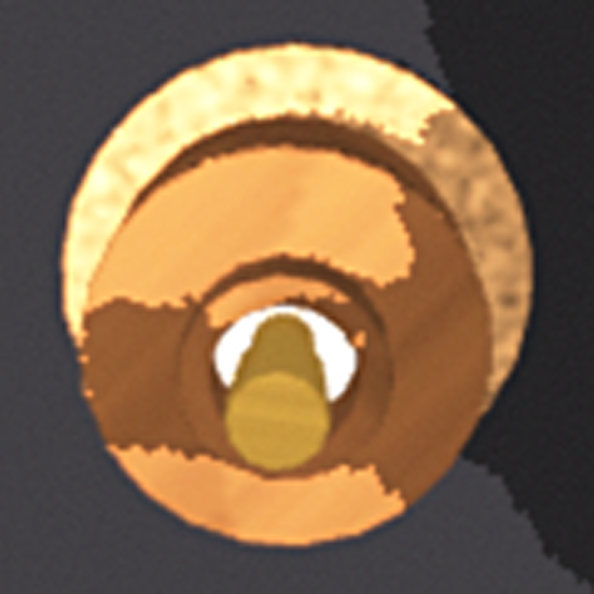

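The knob top is at about (249,205) px, which gives (0.5535,0.024). The outer lid is concentric with it. I'll descend.

```bash
python3 - <<'E'
from h import *
print(sensors.get_obs()['tool_pos'],togo([.5535,.024,.120]))
E
```

```text
[0.55138843 0.03070877 0.18830767] [-4.77851616 -5.24860206 68.30096276]
```

play_rows --deltas '[0,-4.8,-5.2,10,0,0,0,0,-4.8,-5.2,40,0,0,0,0,-4.8,-5.2,68,0,0,0,0,-4.8,-5.2,68,0,0,0,0,-4.8,-5.2,68,0,0,0]'

```text
clock: 11.45
tool_pos: [0.5539, 0.0225, 0.1209]
ee_rot: [-0.654, -3.071, 0.001]
contact_force: [0.4, -0.5, 0.1]
gripper_width: 0.999
```

```bash
python3 lid.py g2 .096; python3 - <<'E'
from h import *
o=sensors.get_obs();m=camera_model('wrist');print(o['tool_pos'],togo([.5535,.024,.0765]))
print(proj(m,[[.5535,.024,.096]])*1.5)
E
```

```text
[0.55391602 0.02247504 0.12090945] [-6.54291743e-01 -3.07129183e+00  1.22148202e-03] [-0.001 -0.029  0.011 -0.025  0.002  0.005 -0.004]
[0.55467233 0.02236348 0.12186943] [ 1.76007762  1.01130679 45.36868132]
[[387.71412406 348.31542986]]
```

View pics/g2.png

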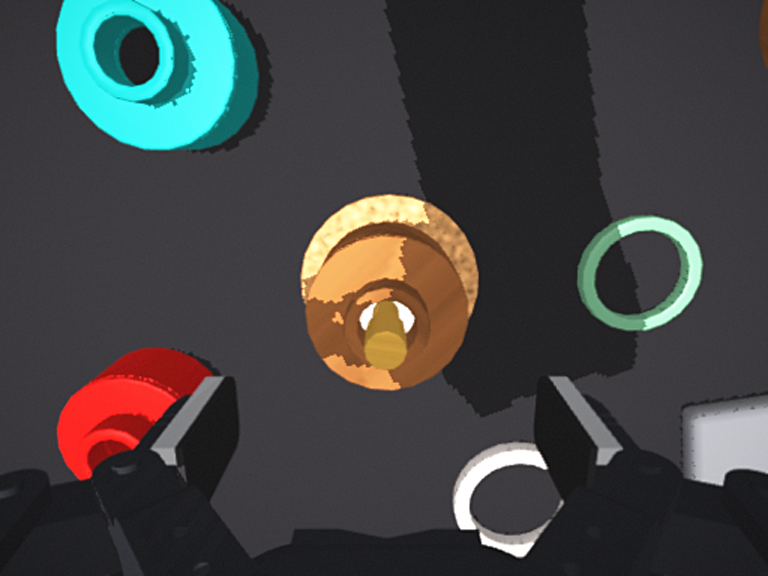

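The knob top is at (257,233) px and nearly centred. I'll descend to grip height, with the fingertips above the collar at 72 mm.

play_rows --deltas '[0,1.3,0.2,20,0,0,0,0,1.3,0.2,40,0,0,0,0,1.3,0.2,44,0,0,0,0,1.3,0.2,44,0,0,0,0,1.3,0.2,44,0,0,0]'

```text
clock: 12.0
tool_pos: [0.554, 0.0228, 0.0787]
ee_rot: [0.656, 3.07, 0.001]
contact_force: [0.3, -0.3, -0.0]
gripper_width: 0.999
```

```bash
python3 lid.py g3 .096
```

```text
[0.5540341  0.02280935 0.0786531 ] [6.55806983e-01 3.07046499e+00 1.15554886e-03] [ 0.    -0.003 -0.    -0.001 -0.002 -0.004  0.   ]
```

View pics/g3.png

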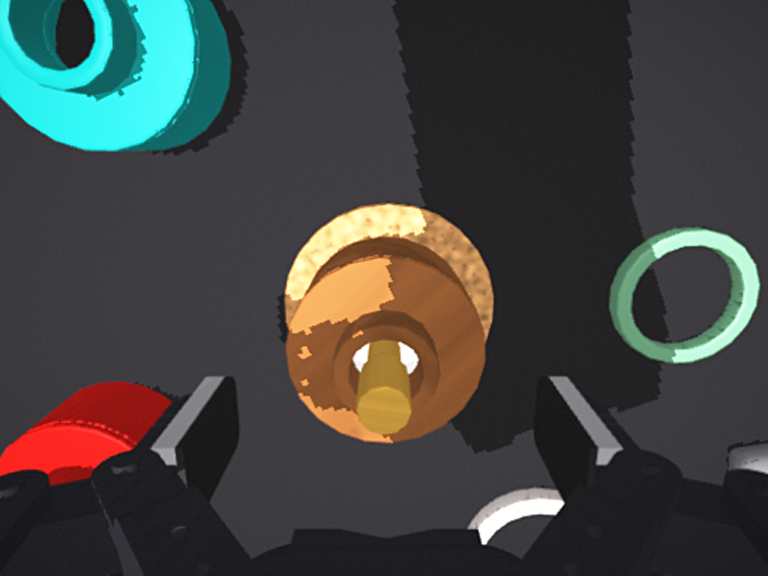

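Aligned. I'll go 2 mm lower and close on the knob.

play_rows --deltas '[0,0.6,0,2,0,0,0,0.5,0.6,0,2,0,0,0,1,0.6,0,2,0,0,0,1,0.6,0,2,0,0,0,1,0.6,0,2,0,0,0]'

```text
clock: 12.55
tool_pos: [0.5525, 0.023, 0.0753]
ee_rot: [0.656, 3.072, 0.0]
contact_force: [-0.3, 0.6, 0.4]
gripper_width: 0.329
```

play_rows --deltas '[1,0,0,0,0,0,0,1,0,0,0,0,0,0,1,0,0,0,0,0,0]'

```text
clock: 12.85
tool_pos: [0.5525, 0.0228, 0.0755]
ee_rot: [0.656, 3.072, -0.0]
contact_force: [-2.1, -1.3, 3.5]
gripper_width: 0.161
```

```bash
python3 lid.py g4 .096
```

```text
[0.55252    0.02281594 0.07545818] [ 6.56392107e-01  3.07220776e+00 -5.91284419e-05] [ 0.001 -0.    -0.    -0.    -0.     0.    -0.   ]
```

View pics/g4.png

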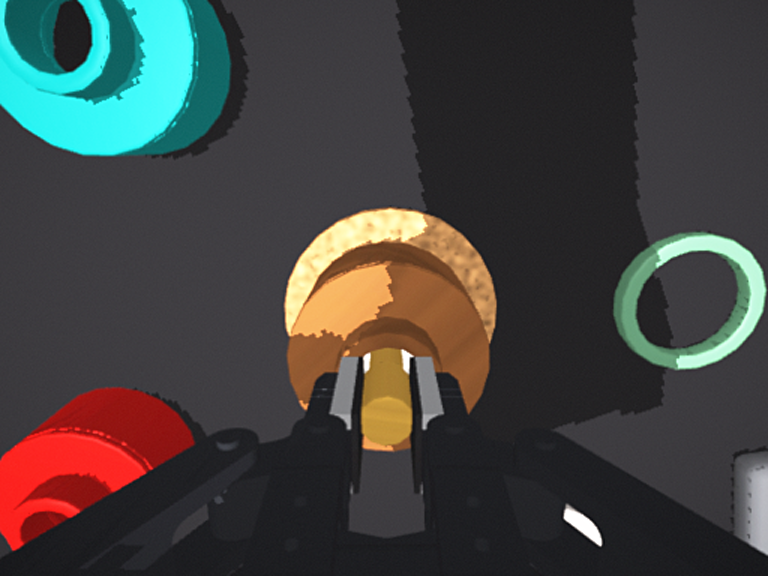

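The knob is gripped (opening 0.16). I'll lift gently and check that both lids come along.

play_rows --deltas '[1,0,0,-8,0,0,0,1,0,0,-20,0,0,0,1,0,0,-35,0,0,0,1,0,0,-55,0,0,0,1,0,0,-75,0,0,0]'

```text
clock: 13.4
tool_pos: [0.5523, 0.0231, 0.1515]
ee_rot: [-0.656, -3.072, 0.0]
contact_force: [1.1, 0.2, -3.4]
gripper_width: 0.162
```

```bash
python3 - <<'E'
from h import *
o=sensors.get_obs();print(o['tool_pos'],o['contact_force'],o['gripper_width'])
a=grab_frame('scene')
o=sensors.get_obs();print(o['tool_pos'],o['contact_force'])
print(togo([.5225,.275,.17]))
save('h1',grab_frame('wrist'),s=1); save('h1s',a,(210,110,350,240),4)
E
```

```text
[0.55230968 0.02308382 0.15152086] [ 1.06398196  0.16604071 -3.43069554] 0.16215042695842777
[0.55420377 0.0230104  0.15481353] [ 1.43261641  0.01103159 -0.67589833]
[131.88972384 217.05220526 -15.09818742]
```

View pics/h1.png

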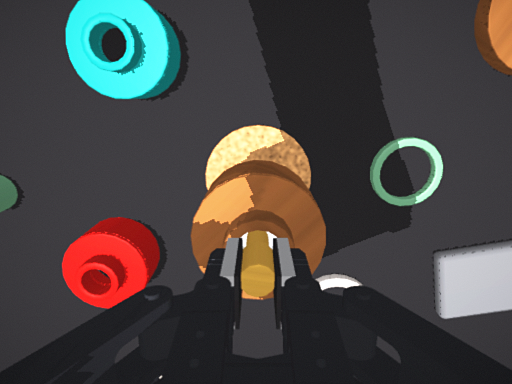

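View pics/h1s.png

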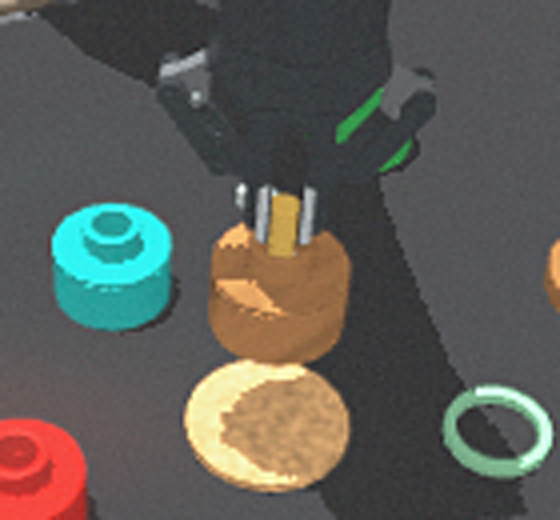

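Both lids are up together, still nested and clear of the coaster. I'll carry them to the stand.

play_rows --deltas '[1,10,16,-5,0,0,0,1,28,46,-12,0,0,0,1,47,78,-16,0,0,0,1,66,110,-16,0,0,0,1,85,140,-16,0,0,0]'

```text
clock: 14.0
tool_pos: [0.5314, 0.1872, 0.1657]
ee_rot: [-0.656, -3.072, 0.0]
contact_force: [0.0, 0.7, -3.7]
gripper_width: 0.162
```

play_rows --deltas '[1,18,30,0,0,0,0,1,32,54,0,0,0,0,1,42,70,0,0,0,0,1,47,76,0,0,0,0,1,47,76,0,0,0,0]'

```text
clock: 14.5
tool_pos: [0.5194, 0.2749, 0.1655]
ee_rot: [-0.653, -3.072, 0.001]
contact_force: [-0.4, -0.1, -3.5]
gripper_width: 0.158
```

play_rows --deltas '[1,0,0,0,0,0,0,1,0,0,0,0,0,0]'

```text
clock: 14.7
tool_pos: [0.5207, 0.2723, 0.1663]
ee_rot: [0.659, 3.071, -0.001]
contact_force: [-0.4, 0.5, -2.9]
gripper_width: 0.163
```

```bash
python3 - <<'E'
from h import *
o=sensors.get_obs();m=camera_model('wrist');f=grab_frame('wrist');print(o['tool_pos'],o['contact_force'],o['gripper_width'],o['joint_vel'].round(3),togo([.5225,.275,.17]))
save('i1',f,s=1.5); save('i1s',grab_frame('scene'),(290,90,430,220),4)
save('i1t',grab_frame('top'),(130,150,200,220),7)
A=R.from_rotvec(o['ee_rot'])
print(proj(m,[[.522,.2758,.05]])*1.5)
E
```

```text
[0.52074184 0.27230027 0.16626161] [-0.37686739  0.4580771  -2.88822832] 0.1626758540794539 [ 0.003 -0.004 -0.005 -0.004 -0.003  0.001 -0.001] [-0.56681631  3.01550073 -3.66333679]
[[392.36228699 284.50918022]]
```

View pics/i1.png

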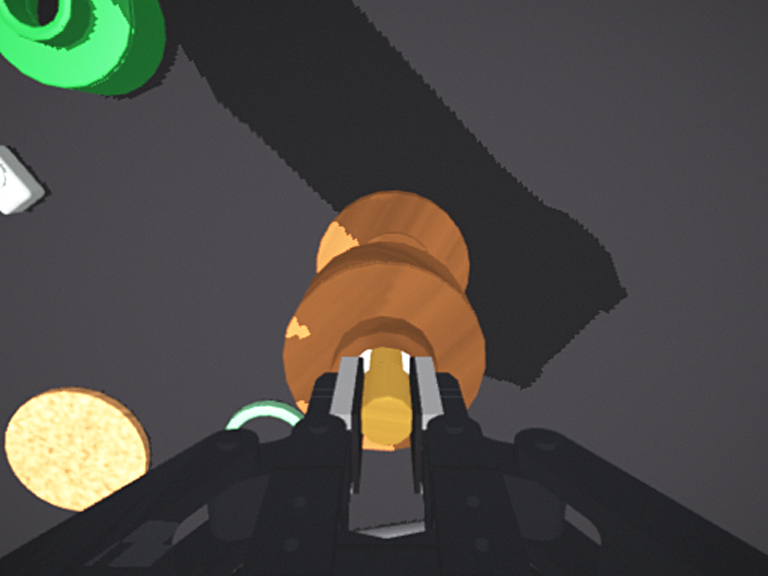

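View pics/i1s.png

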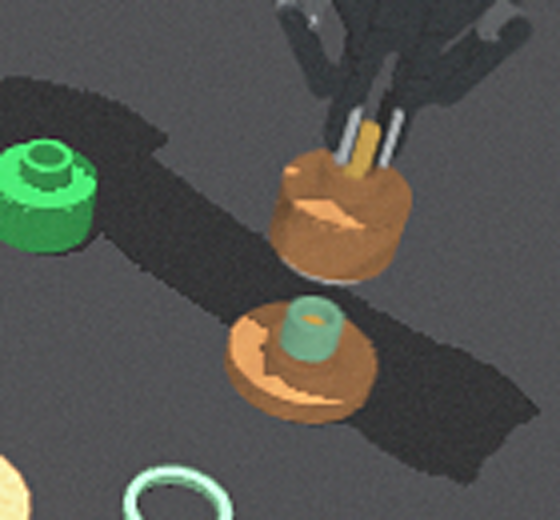

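The lids are nested and held level above the stand. Next I'll measure the lids and the stand, both in the tool frame, from the wrist image.

```bash
python3 - <<'E'
from h import *
f=grab_frame('wrist'); o=sensors.get_obs();m=camera_model('wrist')
print(o['tool_pos'])
save('i2',f,(180,120,335,310),3.1)
A=R.from_rotvec(o['ee_rot']);t=o['tool_pos']
T=lambda p:A.inv().apply(p-t)*1000
S=1.5
print('disc +x',T(onz(m,393/S,191/S,.018))-[46,0,0])
print('disc L,R',T(onz(m,317/S,250/S,.018)),T(onz(m,469/S,250/S,.018)))
zw=t[2]-.0195
print('lid top +x',T(onz(m,385/S,262/S,zw))-[36,0,0],' -x',T(onz(m,385/S,450/S,zw))+[36,0,0])
print('lid L,R',T(onz(m,284/S,355/S,zw)),T(onz(m,485/S,355/S,zw)))
print('knob top',T(onz(m,386/S,427/S,t[2]+.0205)))
E
```

```text
[0.52058633 0.27327294 0.16640701]
disc +x [  0.55833085   4.36293141 148.39913501]
disc L,R [ 12.39355753 -40.17825361 148.40103971] [ 12.43551096  49.20647985 148.40941546]
lid top +x [-0.89495866  0.05183445 19.49375573]  -x [5.01433903e-03 5.20250449e-02 1.95064132e+01]
lid L,R [  1.9267589  -35.07792624  19.4963675 ] [ 1.96196413 34.83518308 19.50291824]
knob top [ -1.88887738   0.39966444 -20.49962667]
```

View pics/i2.png

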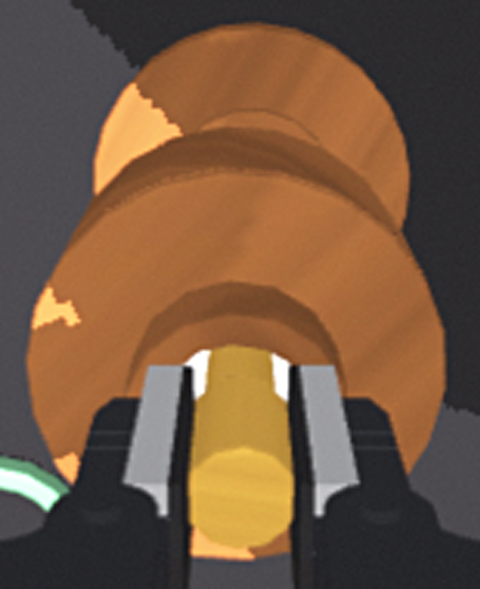

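play_rows --deltas '[1,0.5,3.7,8,0,0,0,1,0.5,3.7,20,0,0,0,1,0.5,3.7,34,0,0,0,1,0.5,3.7,36,0,0,0,1,0.5,3.7,36,0,0,0]'

```text
clock: 15.4
tool_pos: [0.5208, 0.2773, 0.1291]
ee_rot: [-0.656, -3.071, 0.003]
contact_force: [0.1, 0.5, -3.5]
gripper_width: 0.16
```

play_rows --deltas '[1,0,0,0,0,0,0,1,0,0,0,0,0,0]'

```text
clock: 15.6
tool_pos: [0.5217, 0.2778, 0.1308]
ee_rot: [0.656, 3.072, 0.001]
contact_force: [-0.2, -0.0, -3.2]
gripper_width: 0.159
```

```bash
python3 - <<'E'
from h import *
o=sensors.get_obs();m=camera_model('wrist');f=grab_frame('wrist'); print(o['tool_pos'],o['contact_force'])
save('j1',f,(180,120,335,310),3.1)
save('j1s',grab_frame('scene'),(310,100,430,220),5)
E
```

```text
[0.52168859 0.27780987 0.13075837] [-0.21994064 -0.03495079 -3.20811434]
```

View pics/j1.png

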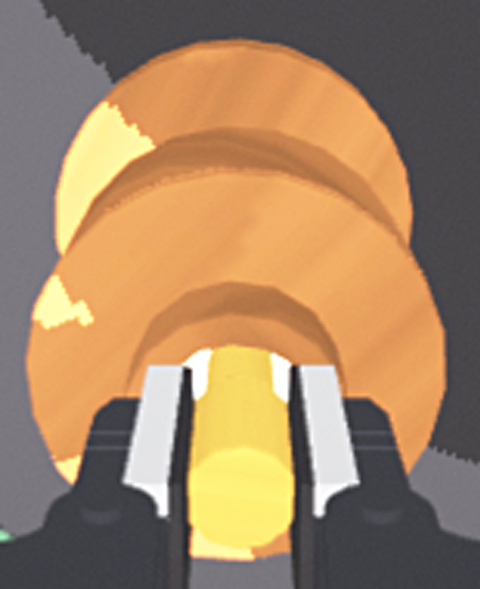

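View pics/j1s.png

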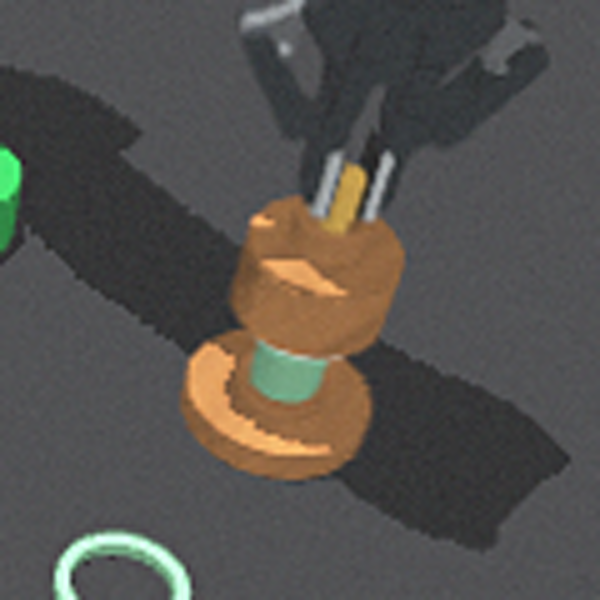

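```bash
cat > est.py <<'E'
from h import *
o=sensors.get_obs();m=camera_model('wrist')
A=R.from_rotvec(o['ee_rot']);t=o['tool_pos']
T=lambda p:A.inv().apply(p-t)*1000
def est(xe,ve,L,Rr,vlr,s,ox=180,oy=120):
    p=T(onz(m,ox+xe/s,oy+ve/s,.018)); 
    a=T(onz(m,ox+L/s,oy+vlr/s,.018));b=T(onz(m,ox+Rr/s,oy+vlr/s,.018))
    print(t.round(4),'disc x',p[0]-46,'y',(a[1]+b[1])/2,'chord',b[1]-a[1],'chord x',a[0])
    print('world post(.522,.2765) in tool',T(np.array([.522,.2765,.018])))
E
python3 -c "
from est import *
est(234,41,56,411,210,3.1)"
```

```text
[0.5216 0.2778 0.1308] disc x -0.6386131068805199 y -1.1927279547385083 chord 90.25701703765677 chord x 2.845570439102531
world post(.522,.2765) in tool [ -0.85932299  -1.14269422 112.78305096]
```

The estimates agree: the stand axis is at tool (-0.7,-1.1) and the lid axis at (-0.3,0). I'll correct and lower over the ring, staying above the plinth for now.

play_rows --deltas '[1,-0.4,-1.1,4,0,0,0,1,-0.4,-1.1,12,0,0,0,1,-0.4,-1.1,20,0,0,0,1,-0.4,-1.1,28,0,0,0,1,-0.4,-1.1,30,0,0,0]'

```text
clock: 16.2
tool_pos: [0.5204, 0.2762, 0.0987]
ee_rot: [-0.656, -3.071, 0.003]
contact_force: [-0.7, 0.6, -2.9]
gripper_width: 0.159
```

play_rows --deltas '[1,0,0,0,0,0,0,1,0,0,0,0,0,0]'

```text
clock: 16.4
tool_pos: [0.5214, 0.2765, 0.1003]
ee_rot: [0.656, 3.072, 0.0]
contact_force: [0.9, -0.0, -3.0]
gripper_width: 0.16
```

```bash
python3 - <<'E'
from h import *
o=sensors.get_obs();m=camera_model('wrist');f=grab_frame('wrist'); print(o['tool_pos'],o['contact_force'])
save('k1',f,(180,120,335,310),3.1)
save('k1s',grab_frame('scene'),(310,100,430,220),5)
E
```

```text
[0.52138086 0.27652928 0.10033519] [ 0.91399305 -0.04453891 -3.02602414]
```

View pics/k1.png

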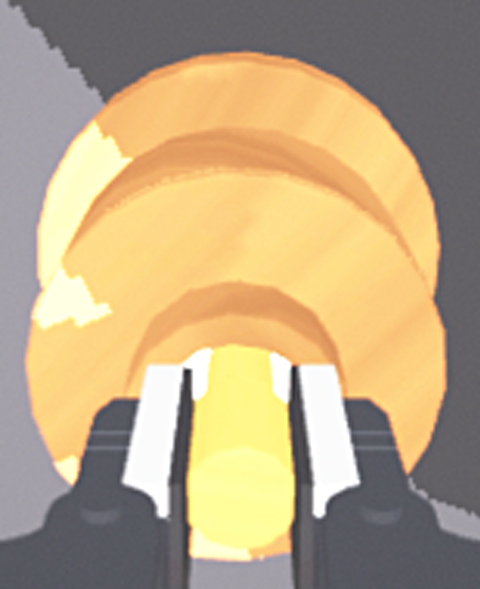

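View pics/k1s.png

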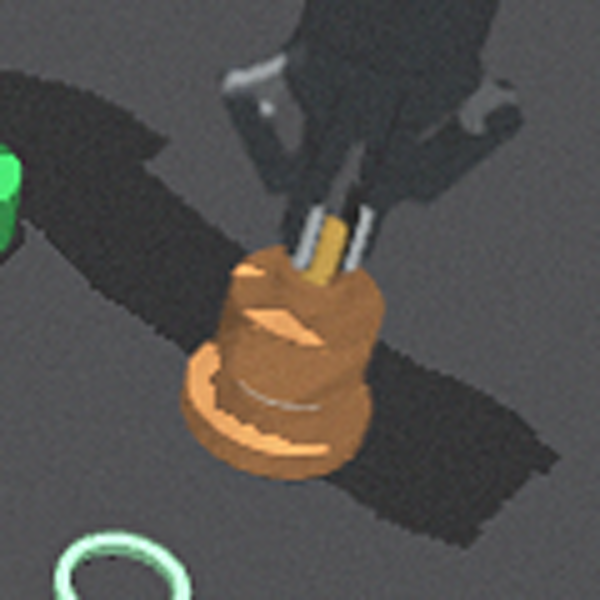

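```bash
python3 -c "
from est import *
est(238,53,37,439,240,3.1)"
```

```text
[0.5215 0.2766 0.1006] disc x 0.06483696509309311 y 0.0530022952661362 chord 90.86404371130448 chord x 4.090983679952401
world post(.522,.2765) in tool [-0.46161906  0.08682025 82.6109856 ]
```

The lid and stand axes agree within about 0.4 mm, against a 3 mm clearance. I'll lower slowly to the seat, which should be at TCP z≈0.0855.

play_rows --deltas '[1,0,0,3,0,0,0,1,0,0,6,0,0,0,1,0,0,9,0,0,0,1,0,0,11,0,0,0,1,0,0,11,0,0,0]'

```text
clock: 17.0
tool_pos: [0.521, 0.2764, 0.0888]
ee_rot: [-0.656, -3.072, 0.001]
contact_force: [0.2, -0.5, -2.7]
gripper_width: 0.158
```

play_rows --deltas '[1,0,0,1,0,0,0,1,0,0,2,0,0,0,1,0,0,3,0,0,0,1,0,0,3,0,0,0]'

```text
clock: 17.4
tool_pos: [0.5212, 0.2765, 0.0862]
ee_rot: [-0.656, -3.072, 0.0]
contact_force: [0.4, -0.3, -3.9]
gripper_width: 0.162
```

play_rows --deltas '[1,0,0,0.5,0,0,0,1,0,0,1,0,0,0,1,0,0,1.5,0,0,0,1,0,0,1.5,0,0,0]'

```text
clock: 17.8
tool_pos: [0.5214, 0.2765, 0.0855]
ee_rot: [0.656, 3.072, 0.001]
contact_force: [-2.0, -1.1, 4.7]
gripper_width: 0.161
```

Contact at TCP z=0.0855, exactly the predicted height, with the force going from -3.9 to +4.7 N. I'll check visually before releasing.

```bash
python3 - <<'E'
from h import *
o=sensors.get_obs();m=camera_model('wrist');f=grab_frame('wrist'); print(o['tool_pos'],o['contact_force'])
save('l1s',grab_frame('scene'),(310,100,430,220),5)
E
```

```text
[0.5214134  0.27650578 0.08549361] [-1.99046361 -1.07357362  4.66634332]
```

View pics/l1s.png

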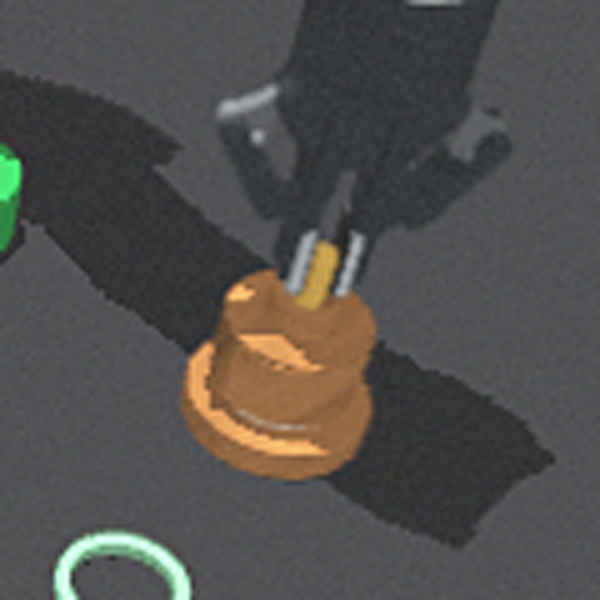

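The lids are seated squarely on the disc. I'll open the gripper.

play_rows --deltas '[0,0,0,0,0,0,0,0,0,0,0,0,0,0,0,0,0,0,0,0,0,0,0,0,0,0,0,0,0,0,0,0,0,0,0]'

```text
clock: 18.4
tool_pos: [0.5213, 0.2766, 0.0847]
ee_rot: [0.656, 3.072, 0.0]
contact_force: [-0.5, 1.0, 0.3]
gripper_width: 0.983
```

```bash
python3 - <<'E'
from h import *
o=sensors.get_obs();m=camera_model('wrist');f=grab_frame('wrist'); print(o['tool_pos'],o['contact_force'],o['gripper_width'])
save('l2',f,(150,100,362,320),2.6)
save('l2s',grab_frame('scene'),(310,100,430,220),5)
E
```

```text
[0.52125019 0.27656139 0.08473117] [-0.47436511  1.03905835  0.34093967] 0.9825854371795915
```

View pics/l2.png

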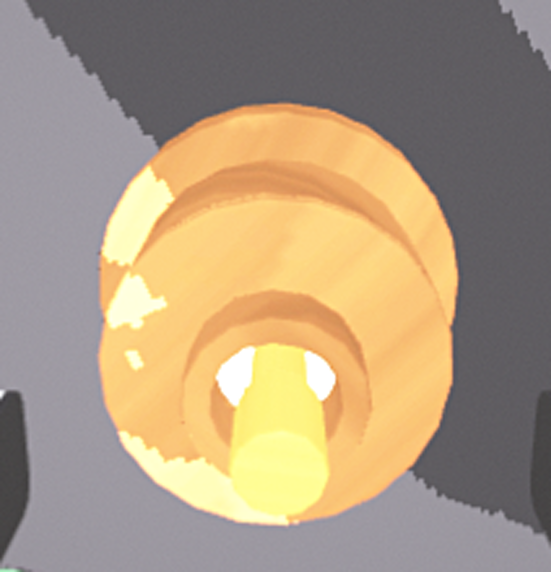

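View pics/l2s.png

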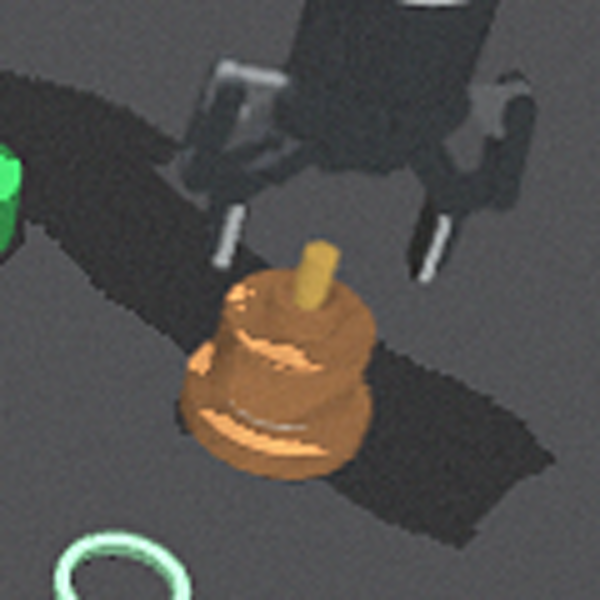

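Both lids stayed put and upright. The collar is centred at u≈256.5 px on the tool axis. I'll descend to collar height, with the fingertips above the flat top at 66 mm.

play_rows --deltas '[0,0,0,4,0,0,0,0,0,0,8,0,0,0,0,0,0,12,0,0,0,0,0,0,15,0,0,0,0,0,0,15,0,0,0]'

```text
clock: 19.0
tool_pos: [0.5209, 0.2763, 0.0691]
ee_rot: [-0.656, -3.072, 0.001]
contact_force: [0.1, -0.3, -0.5]
gripper_width: 1.001
```

```bash
python3 - <<'E'
from h import *
o=sensors.get_obs();m=camera_model('wrist');f=grab_frame('wrist'); print(o['tool_pos'],o['contact_force'],o['gripper_width'])
save('l3',f,(100,100,412,384),2)
E
```

```text
[0.52087265 0.2762892  0.06909952] [ 0.11204874 -0.34418785 -0.45294414] 1.0006936691303658
```

View pics/l3.png

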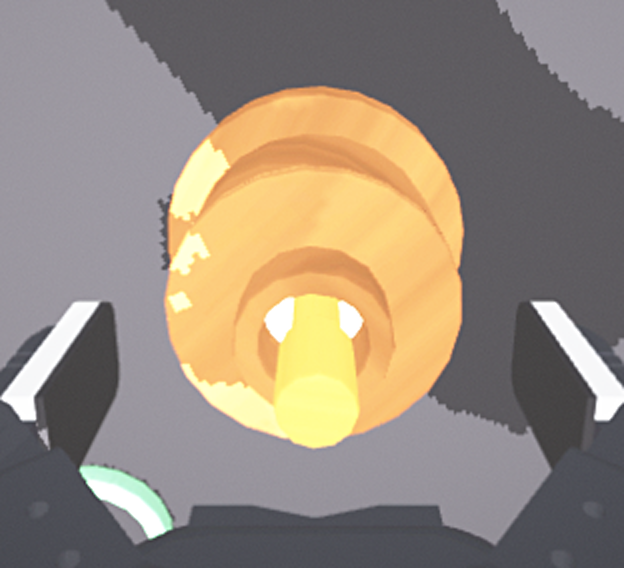

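The collar centre at u≈257 matches the midpoint between the fingers. I'll close on the collar.

play_rows --deltas '[1,0,0,0,0,0,0,1,0,0,0,0,0,0,1,0,0,0,0,0,0,1,0,0,0,0,0,0,1,0,0,0,0,0,0]'

```text
clock: 19.55
tool_pos: [0.5215, 0.2767, 0.0703]
ee_rot: [0.656, 3.072, 0.001]
contact_force: [-1.1, -0.1, 3.4]
gripper_width: 0.383
```

play_rows --deltas '[1,0,0,0,0,0,0,1,0,0,0,0,0,0]'

```text
clock: 19.75
tool_pos: [0.5215, 0.2767, 0.0702]
ee_rot: [0.656, 3.072, 0.001]
contact_force: [-1.4, -0.1, 5.9]
gripper_width: 0.382
```

```bash
python3 - <<'E'
from h import *
o=sensors.get_obs();m=camera_model('wrist');f=grab_frame('wrist'); print(o['tool_pos'],o['contact_force'],o['gripper_width'])
save('l4',f,(100,100,412,384),2)
save('l4s',grab_frame('scene'),(310,100,430,220),5)
E
```

```text
[0.52152624 0.27670656 0.07024819] [-1.43554404 -0.06304805  5.90478911] 0.38174209604495685
```

View pics/l4.png

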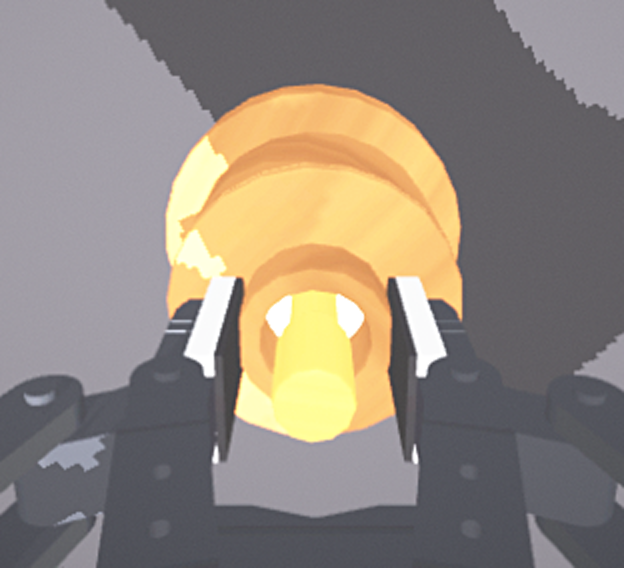

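View pics/l4s.png

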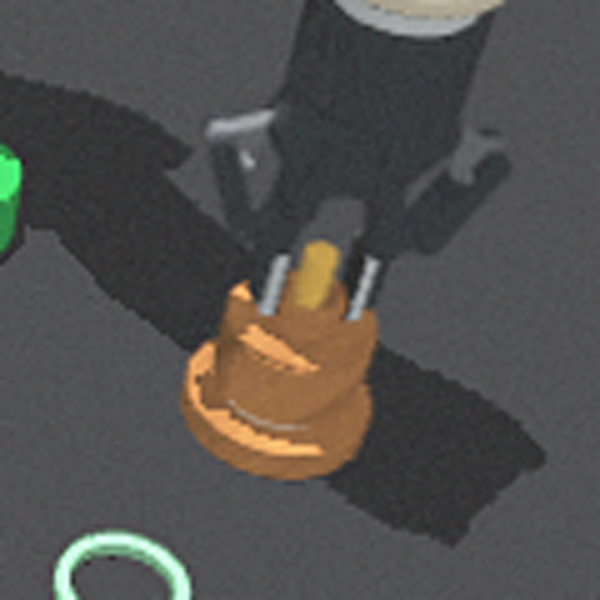

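The collar is gripped and the knob is free inside its bore. I'll lift slowly, straight up.

play_rows --deltas '[1,0,0,-3,0,0,0,1,0,0,-8,0,0,0,1,0,0,-14,0,0,0,1,0,0,-20,0,0,0,1,0,0,-25,0,0,0]'

```text
clock: 20.35
tool_pos: [0.5213, 0.2766, 0.0954]
ee_rot: [0.656, 3.072, 0.0]
contact_force: [0.5, 0.8, -1.8]
gripper_width: 0.382
```

```bash
python3 - <<'E'
from h import *
o=sensors.get_obs();m=camera_model('wrist'); print(o['tool_pos'],o['contact_force'],o['gripper_width'])
save('m1s',grab_frame('scene'),(310,80,430,220),4)
o=sensors.get_obs(); print(o['tool_pos'],o['contact_force'],o['gripper_width'])
E
```

```text
[0.52132919 0.27655995 0.09543509] [ 0.45464304  0.81994947 -1.83261496] 0.3816443440640071
[0.52174804 0.27675179 0.09620631] [ 0.9427061  -0.044493   -1.87259284] 0.38576744000714175
```

View pics/m1s.png

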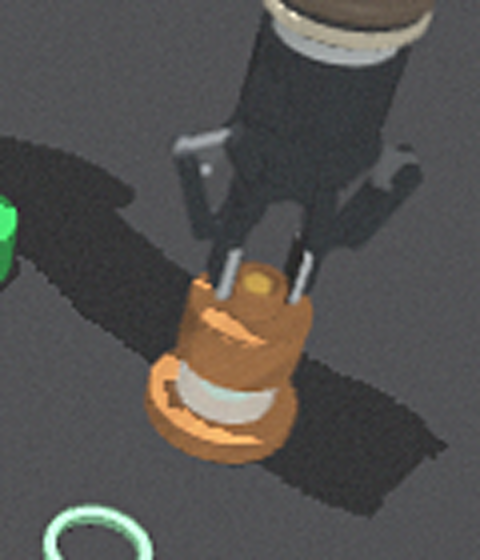

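The outer lid is rising alone: about 1.5 N of weight, with the inner lid still seated. I'll continue up.

play_rows --deltas '[1,0,0,-5,0,0,0,1,0,0,-11,0,0,0,1,0,0,-17,0,0,0,1,0,0,-23,0,0,0,1,0,0,-28,0,0,0]'

```text
clock: 20.9
tool_pos: [0.5214, 0.2765, 0.1235]
ee_rot: [0.656, 3.072, 0.0]
contact_force: [0.2, -0.6, -1.5]
gripper_width: 0.379
```

play_rows --deltas '[1,0,0,-5,0,0,0,1,0,0,-12,0,0,0,1,0,0,-20,0,0,0,1,0,0,-28,0,0,0,1,0,0,-35,0,0,0]'

```text
clock: 21.4
tool_pos: [0.5214, 0.2766, 0.1587]
ee_rot: [0.656, 3.072, 0.001]
contact_force: [0.4, 0.1, -2.2]
gripper_width: 0.384
```

play_rows --deltas '[1,0,0,-8,0,0,0,1,0,0,-16,0,0,0,1,0,0,-24,0,0,0,1,0,0,-30,0,0,0,1,0,0,-32,0,0,0]'

```text
clock: 21.9
tool_pos: [0.5216, 0.2767, 0.1907]
ee_rot: [0.656, 3.072, 0.001]
contact_force: [-0.8, -0.4, -1.3]
gripper_width: 0.386
```

play_rows --deltas '[1,0,0,0,0,0,0,1,0,0,0,0,0,0,1,0,0,0,0,0,0]'

```text
clock: 22.2
tool_pos: [0.521, 0.2764, 0.1894]
ee_rot: [-0.656, -3.072, 0.001]
contact_force: [-0.4, -0.5, -1.7]
gripper_width: 0.38
```

```bash
python3 - <<'E'
from h import *
o=sensors.get_obs();m=camera_model('wrist');f=grab_frame('wrist'); print(o['tool_pos'],o['contact_force'],o['gripper_width'],o['joint_vel'].round(3))
save('n1',f)
s=grab_frame('scene');t=grab_frame('top')
save('n1s',s,(290,40,430,230),3.2); save('n1full',s); save('n1t',t)
ms=camera_model('scene')
for z in (.018,.062,.106): print(z,(proj(ms,[[.522,.2765,z]])-[290,40])*3.2)
E
```

```text
[0.52101479 0.2764138  0.18937049] [-0.38251457 -0.45367933 -1.69016495] 0.3800287175619163 [ 0.001  0.001 -0.     0.    -0.001  0.002 -0.001]
0.018 [[241.36293191 436.23846385]]
0.062 [[254.80927761 394.07572463]]
0.106 [[269.14385276 348.94810383]]
```

View pics/n1s.png

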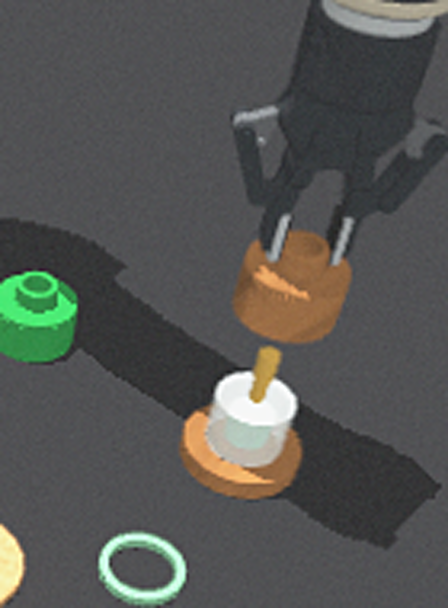

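View pics/n1.png

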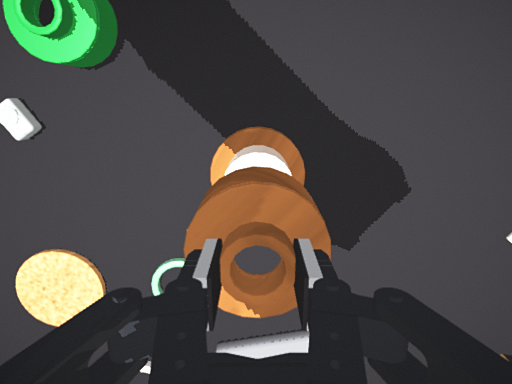

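View pics/n1full.png

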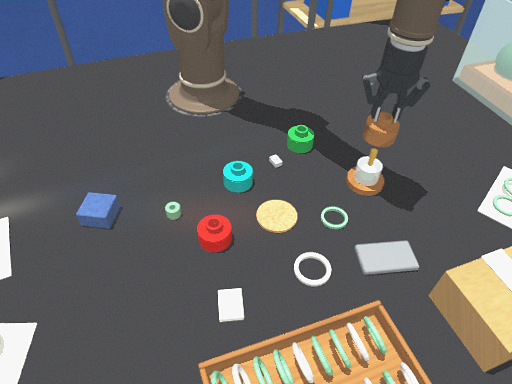

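View pics/n1t.png

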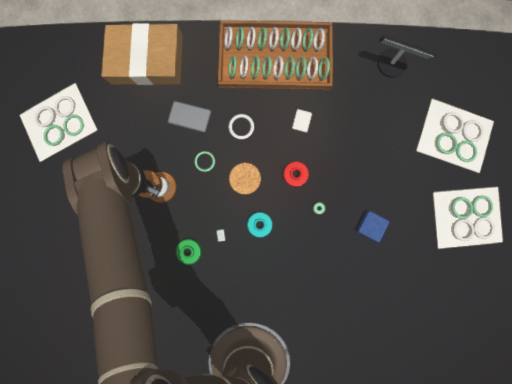

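The inner lid sits level on the stand with the ring inside. Its knob top is at about (374,150) in the scene view, within a pixel of the predicted position for a knob top at 106 mm. The outer lid hangs in the gripper with its rim at about 145 mm. The other goods haven't moved.

```bash
python3 -c "
from workcell import bot
print(bot.sign_off())"
```

```text
the job is handed in; nothing more can be done
None
```

The job is done and handed in at about 22 s of the 64 s allowed; sign-off gave no verdict.

- **Ring:** I put the wide-bore ring, which started at about (0.610, -0.275), on the post and pressed it down. It met about 16 N of contact at the seat height, and the pictures showed it level on the plinth.
- **Lids:** I carried both lids over by the inner knob, still nested, and lowered them slowly. They made contact at exactly the height expected for the inner lid's rim on the disc. I then re-gripped by the collar and lifted the outer lid straight up.
- **Final views:** The inner lid stands level on the stand with the ring inside. Its knob top was within about 1 px of where it should be at 106 mm. The outer lid is held still with its rim at about 145 mm, clear of the knob. The other goods look unmoved.
- **Disagreements:** Stand positions from the scene, top and wrist cameras differed by 1–2 mm, and post-top points in the scene view by up to about 1 cm. The arm also settled up to about 5 mm from where I aimed it. I aligned from wrist-camera measurements relative to the tool, corrected at each step, and no check failed at the end.

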